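Hang the spacer plates on a light bar's sprung hook bolt

TASK

Hang the three slotted spacer plates on the hook bolt at the end of the light bar, astride the bolt between its collar and the sprung washer: the thickest first against the collar, then the middle one, then the thinnest, which has to be pressed in past the sprung washer. Ease each plate gently down, close against the one behind it, until its slot is fully home on the bolt, so that they end as one tight, upright pack; do not drop or ram them onto the bolt. Leave the meter, the beacon and the screwdriver where they are.

Things in the scene. Friction and masses are not known exactly. Their poses are not given: they have to be found in the camera images.
- thick_plate: thickest spacer plate: bare aluminium, 14 mm thick (x), 70 wide (y), 102 tall (z), alike front and back. Origin: centre of its underside. Forked body to z 66: slot 16 mm wide, open at the bottom, flat root at z 56 (lowest 14 mm flare out to 24 wide). Above, z 66 to 102, a centred grip tab 24 mm wide: take it from above across this width. Home: root flat on top of the bolt.
- middle_plate: middle spacer plate: bare aluminium, 10 mm thick (x), 66 wide (y), 102 tall (z), alike front and back. Origin: centre of its underside. Forked body to z 66: slot 16 mm wide, open at the bottom, flat root at z 56 (lowest 14 mm flare out to 24 wide). Above, z 66 to 102, a centred grip tab 32 mm wide: take it from above across this width. Home: root flat on top of the bolt.
- thin_plate: thinnest spacer plate: bare aluminium, 8 mm thick (x), 62 wide (y), 102 tall (z), alike front and back. Origin: centre of its underside. Forked body to z 66: slot 16 mm wide, open at the bottom, flat root at z 56 (lowest 14 mm flare out to 24 wide). Above, z 66 to 102, a centred grip tab 40 mm wide: take it from above across this width. Home: root flat on top of the bolt.
- hook (a point): point fixed to the light bar's end leg, 110 mm above the bench, at the face of the hook bolt's collar; x runs level out along the bolt, z up. The bolt's own axis lies straight above or below it, up to 6 mm either way (the bolt is set in an upright slot of the leg): the height is not measured, find it by feel. Tight in order, the plates' middle planes lie at x 7, 19 and 28 mm.
- lightbar: amber light bar with leg and bolt, fixed: 340 x 180 x 140 mm, x -30 to -370 mm; origin on the bench below point hook, x out along the bolt. Bolt: 12 mm square steel, flat on top; collar radius 20, x -10 to 0; washer, spring; end nut radius 15, x 50 to 65. Leg plate behind the collar: 93 wide, top 138 above the bench. Bolt is lightly clamped: no plate may load it, collar or washer with over 35 N.
- washer (a joint): m the sprung washer is pushed out, 0 to 0.010. Its face is at x 29 mm plus this (frame of hook), round the bolt: flat to radius 9, coned back 5 mm to the rim, radius 22, to lead plates in from above. Spring: 3.5 N at rest, +1 N per mm. Two plates go in loosely (24 of 29 mm); the thin one must be pressed down past it, about 8 to 15 N; it then holds it out 3 mm.
- block_thick: beech block 86 x 44 x 32 mm, fixed, in whose open groove (along its y, floor at z 12 mm, 20 mm deep, 16 mm wide) the thick plate stands. Origin: centre of its underside; axes as the plate's.
- block_middle: beech block 86 x 44 x 32 mm, fixed, in whose open groove (along its y, floor at z 12 mm, 20 mm deep, 12 mm wide) the middle plate stands. Origin: centre of its underside; axes as the plate's.
- block_thin: beech block 86 x 44 x 32 mm, fixed, in whose open groove (along its y, floor at z 12 mm, 20 mm deep, 10 mm wide) the thin plate stands. Origin: centre of its underside; axes as the plate's.
- multimeter: bystander: orange and black multimeter lying flat, 180 x 85 x 38 mm, origin under its centre, long side along x
- beacon: bystander: small round amber beacon on a black foot, 90 mm across, 88 mm tall, origin under its centre
- screwdriver: bystander: screwdriver lying on the bench, along its x, origin under its middle
There are look-alikes about, which are no part of the job. What is shaped like the thick_plate but red is not meant.

How it is judged (in metres and radians):
On the way, in this order (a step that is already met when the one before it is completed fails the run):
1. the thickest plate hangs home next to the collar, let go (x of thick_plate in the frame of hook between 0.005 and 0.016 m and z of thick_plate in the frame of hook between -0.058 and -0.043 m and y of thick_plate in the frame of hook between -0.003 and 0.003 m and angle between the x axis of thick_plate and the x axis of hook, either way round below 0.06 rad and angle between thick_plate's own z axis and vertical below 0.08 rad and linear speed of thick_plate below 0.02 m/s and contact force between thick_plate and the fingers below 0.5 N), for 0.2 s.
2. the middle plate hangs home in front of it, let go (all of step 1 and x of middle_plate in the frame of hook between 0.017 and 0.026 m and z of middle_plate in the frame of thick_plate between -0.0015 and 0.0015 m and y of middle_plate in the frame of hook between -0.003 and 0.003 m and angle between the x axis of middle_plate and the x axis of hook, either way round below 0.06 rad and angle between middle_plate's own z axis and vertical below 0.08 rad and linear speed of middle_plate below 0.02 m/s and contact force between middle_plate and the fingers below 0.5 N), for 0.2 s.
3. the thinnest plate is home behind the sprung washer, let go (x of thick_plate in the frame of hook between 0.005 and 0.009 m and z of thick_plate in the frame of hook between -0.058 and -0.043 m and y of thick_plate in the frame of hook between -0.003 and 0.003 m and angle between the x axis of each of thick_plate, middle_plate, thin_plate and the x axis of hook, either way round below 0.06 rad and angle between each of thick_plate, middle_plate, thin_plate's own z axis and vertical below 0.08 rad and linear speed of each of thick_plate, middle_plate, thin_plate below 0.02 m/s and contact force between each of thick_plate, middle_plate, thin_plate and the fingers below 0.5 N and x of middle_plate in the frame of hook between 0.017 and 0.021 m and z of middle_plate in the frame of thick_plate between -0.0015 and 0.0015 m and y of middle_plate in the frame of hook between -0.003 and 0.003 m and x of thin_plate in the frame of hook between 0.026 and 0.03 m and z of thin_plate in the frame of middle_plate between -0.0015 and 0.0015 m and y of thin_plate in the frame of hook between -0.003 and 0.003 m), for 0.2 s.
At the end, for the whole second after the job is handed in: The plates hang astride the bolt in the order collar, thickest, middle, thinnest, washer: undersides level within 1.5 mm, centred within 3 mm, each within 2 mm of its place along the bolt, square within 0.06 and upright within 0.08 rad; washer held out over 2 mm; all at rest, released (all of step 3 and value of joint washer above 0.002 m); the robot touches nothing.
It fails at once if a plate loads the bolt, its collar or washer with more than 35 N (contact force between any of thick_plate, middle_plate, thin_plate and lightbar above 35 N).
It fails at once if a plate is dropped (let go more than about 2 mm above its seat) or toppled (angle between any of thick_plate, middle_plate, thin_plate's own z axis and vertical above 0.9 rad or (linear speed of thick_plate above 0.2 m/s and contact force between thick_plate and the fingers below 0.05 N) or (linear speed of middle_plate above 0.2 m/s and contact force between middle_plate and the fingers below 0.05 N) or (linear speed of thin_plate above 0.2 m/s and contact force between thin_plate and the fingers below 0.05 N)).
It fails at once if the gripper or arm strikes the light bar or its bolt with more than 35 N (contact force between any of the arm, the fingers and lightbar above 35 N).
It fails at once if the meter, the beacon or the screwdriver is moved by more than 20 mm (distance of any of multimeter, beacon, screwdriver from where it was at the start of the episode above 0.02 m).
It also fails if it takes over 72 s, if anything falls off the work surface, if the arm or the gripper's body presses on something with over 40 N, if the wrist force passes 120 N, or if a joint passes its speed limit or range.

ROBOT

A 7-joint arm with a two-finger parallel gripper is mounted at the origin on the work surface. World frame = base frame: x ahead of the robot, y to its left, z up, the work surface at z = 0. Lengths are in mm, angles in rad, forces in N, time in s.
With the tool pointing down it reaches from about 400 to 925 mm from the base axis. Payload 5.6 kg.
Tool frame: the origin (TCP) lies on the mounting face of the last link; the fingertips stand 173 mm ahead of it and the grasp point (between the pads) lies 155 mm ahead of it (nose_length is the distance from the TCP to the fingertips, in mm); z points along the fingers, y is the line along which they close (so a half turn about z gives the same grasp; the last joint's range is limited). The gripper opens to 85 mm and grips with 20 to 120 N. Pads are 22 mm wide; open, the fingers measure 114 mm over their backs; the gripper's body (76 mm by 85 mm) begins 54 mm behind the grasp point. The pads swing forward as they close: fully open they stand 13 mm farther back than shut.
Start: joints at [-1.329, 0.468, -0.012, 1.603, 0.006, 1.071, -0.056], TCP at [182.66, 623.808, 404.69] pointing down, gripper open.
Joint ranges: [-2.53, 2.53], [-0.31, 2.02], [-1.57, 1.55], [0.28, 2.44], [-1.29, 4.43], [0.15, 1.84], [-2.92, 2.92]. Speed limits (rad/s): [2.57, 2.57, 3.14, 3.14, 3.14, 3.14, 3.14].

INTERFACE

Orientations are given as a rotation vector (axis times angle).
In Python, from plant import * gives the robot as it stands.
- The arm moves only by the tool arm_command, never from a script. Its arguments are lists of equal length, an entry for each row: "slide": the shift along the tool's x, y, z in parts of the range, where 1.0 means 1000 mm, a list of three; "turn": the turn about the tool's z in a scale on which 1.0 is 90 degrees; "jaw": the finger opening in mm, from 0 to 85.4. In form: {"slide": [[dx, dy, dz], ...], "turn": [turn, ...], "jaw": [jaw, ...]}. A call has 1 to 10 rows; each row is the pose to reach, as a shift and turn from the pose commanded when the call began, along the tool's axes at that moment; what a row does not reach only later rows make up. A row lasts 1/12 s, in which the tool goes at most 41.7 mm and 7.16 degrees, less where a joint would pass 70% of its speed; a pose out of reach is approached as far as the arm can. A shift or turn number past 1, either way, is cut back to 1. A call with a gripper value outside its range is refused whole. The fingers move at their own pace and stop on an object; "squeeze" is the grip in N (left out, the last holds). Time passes only in rows, so rows that repeat a pose let the fingers close. It gives the time, the measured TCP pose, the force, the opening and the grip force at its end, in the units of the state.
- sense(): the state, without advancing time (a new reading comes with each control period).
- camera(name): name is "scene" or "top" or "wrist"; returns the picture (384x512x3 uint8, red, green, blue); there is no depth.
- get_calibration(name): a dict with "camera_matrix" (3x3 intrinsics, pixels), "R" (3x3) and "t" (3): a world point X has camera coordinates R X + t; the wrist camera has in their place "T_tool_cam" (4x4, takes a point from camera to tool coordinates, whose origin is the TCP and whose axes are the flange's). Camera axes: x right, y down, z forward; pixel columns grow to the right and rows downward; lengths in mm; the calibration is good to about 2 mm. A picture is of the moment at which its call begins: read the wrist's pose just before it. get_calibration takes no time and is no camera call.
- sign_off(): hands the job in; it is judged then, once.
The state is a dict: "time": time; "joints": joint angles; "qd": joint speeds; "joint_efforts": joint torques, N m; "position": TCP position; "eef_rot": TCP orientation; "contact_force": force on the tool from outside, world axes, zero at the start; "ft_torque": the same for the moment, N m; "width": finger opening in mm; "grip_force": force on a finger pad.
Only numpy, scipy, OpenCV 4.12 (cv2) and the standard library are available. Lean on these libraries where they do the work, as an engineer would, in place of code of your own. Each camera call takes 0.05 s, during which the arm holds its last target. There are 200 camera calls.

## Working session

There is one attempt and no reset: what is moved stays moved. The work goes in short steps, Python scripts to look and compute and a tool call to move; the robot and the scene stay as the last step left them, time stands still between calls to the robot, and variables do not carry over. Pictures are saved under pics/ and viewed, at most 10 in all, crops included, and the job is handed in when it is done.

Besides the shell and the picture viewer there is one more tool, called by a JSON object that holds its "method" and its "body". arm_command: Moves the arm, as the interface text tells. Its arguments: {"type":"object","properties":{"slide":{"type":"array","items":{"type":"array","items":{"type":"number"}}},"turn":{"type":"array","items":{"type":"number"}},"jaw":{"type":"array","items":{"type":"number"}},"squeeze":{"type":"number"}},"required":["slide","turn","jaw"]}

```bash
mkdir -p pics; ls; python3 - <<'E'
from plant import *
import cv2
s=sense()
for k in s: print(k,s[k])
for n in("scene","top"):
    cv2.imwrite(f"pics/{n}0.png",camera(n)[:,:,::-1])
for n in("scene","top","wrist"): print(get_calibration(n))
E
```

```text
pics
time 0.0
joints [-1.32900959  0.46838222 -0.01162584  1.60363681  0.00599493  1.07138823
 -0.05630901]
qd [-0.00010374  0.00185827  0.00045527  0.00122898  0.00234657 -0.00044539
  0.00128867]
joint_efforts [ 3.53312143e-04 -5.32377720e+01  2.16916233e-02 -2.51306999e+01
  1.14658079e-02  7.67077465e-03 -1.33464107e-05]
position [182.58085619 623.5656413  403.72932326]
eef_rot [-4.45896402e-01 -3.10964138e+00  2.78654657e-03]
contact_force [ 0.33597938 -0.07734464 -0.70251905]
ft_torque [-0.01973025  0.02164467 -0.03300128]
grip_force 0.0
width 85.44309436995256
{'camera_matrix': array([[468.53361432,   0.        , 254.6634195 ],
       [  0.        , 468.53361432, 194.61082724],
       [  0.        ,   0.        ,   1.        ]]), 'R': array([[-0.07825677,  0.9969077 , -0.00713565],
       [ 0.72642711,  0.0521192 , -0.68526436],
       [-0.68277342, -0.0588101 , -0.72825945]]), 't': array([ -51.86778888, -352.93711222, 1522.7570536 ])}
{'camera_matrix': array([[498.39255984,   0.        , 258.16473581],
       [  0.        , 498.39255984, 196.50928581],
       [  0.        ,   0.        ,   1.        ]]), 'R': array([[ 0.01396739, -0.99951865, -0.02770148],
       [-0.99635448, -0.01158071, -0.08452002],
       [ 0.08415853,  0.02878102, -0.99603664]]), 't': array([ 91.59825983, 550.38677604, 904.82937072])}
{'camera_matrix': array([[336.75278932,   0.        , 259.10617263],
       [  0.        , 336.75278932, 191.46738896],
       [  0.        ,   0.        ,   1.        ]]), 'T_tool_cam': array([[ 8.97205936e-05, -9.61866560e-01, -2.73519126e-01,
         6.86586276e+01],
       [ 9.99999989e-01,  5.51603507e-05,  1.34044359e-04,
         4.00433310e-01],
       [-1.13845375e-04, -2.73519135e-01,  9.61866555e-01,
         3.07883774e+01],
       [ 0.00000000e+00,  0.00000000e+00,  0.00000000e+00,
         1.00000000e+00]])}
```

View pics/scene0.png

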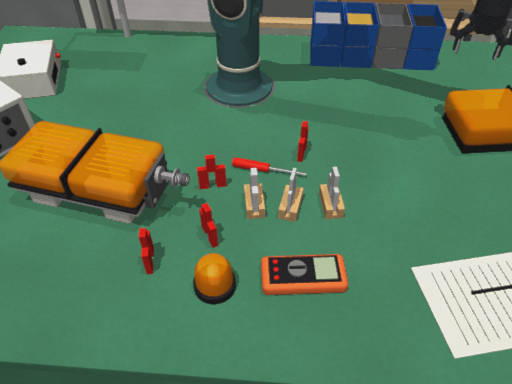

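View pics/top0.png

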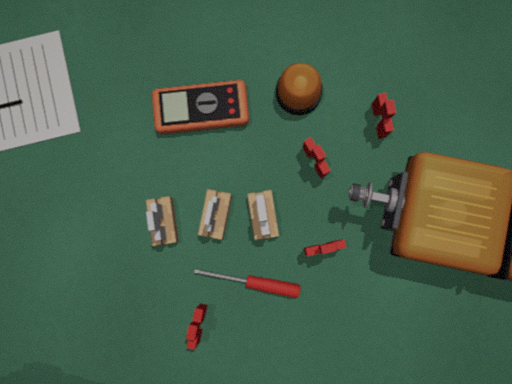

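The scene shows three bare plates in beech blocks at scene px (254,190), (290,195) and (332,193). In the top view they are at (263,215), (214,214) and (160,221). The red look-alikes are at top px (385,115), (316,157), (325,248) and (197,328), and are not meant. The bolt is at top px (350–400,195) and points along +y.

```bash
python3 - <<'E'
import cv2,numpy as np
t=cv2.imread("pics/top0.png"); s=cv2.imread("pics/scene0.png")
a=cv2.resize(t[180:260,135:295],None,fx=5,fy=5,interpolation=cv2.INTER_CUBIC)
b=cv2.resize(t[170:220,335:415],None,fx=4,fy=4,interpolation=cv2.INTER_CUBIC)
c=cv2.resize(s[160:225,235:355],(370,200),interpolation=cv2.INTER_CUBIC)
o=np.zeros((600,800,3),np.uint8);o[:400]=a;o[400:,:320]=b;o[400:,330:700]=c
cv2.imwrite("pics/crop1.png",o)
E
```

```text
(no output)
```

View pics/crop1.png

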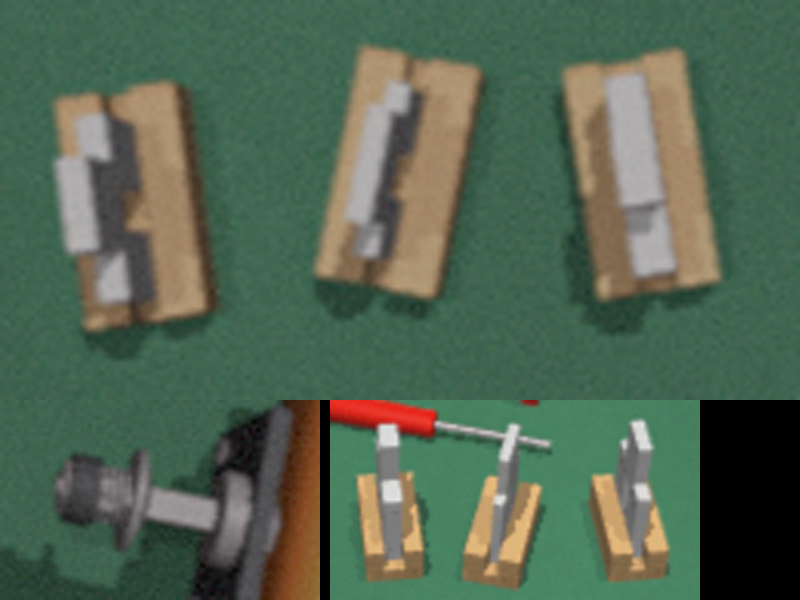

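The crop shows tab lengths (left to right) of about 19 px for the middle plate, 24 px for the thin plate, and a thick top face for the thick plate. That makes left = middle_plate, centre = thin_plate and right = thick_plate. Next I'll turn the pixels into positions.

```bash
cat > h.py <<'E'
from plant import *
import numpy as np, cv2
from scipy.spatial.transform import Rotation as Ro
def campose(n,s=None):
    c=get_calibration(n); K=c["camera_matrix"]
    if n=="wrist":
        T=np.eye(4);T[:3,:3]=Ro.from_rotvec(s["eef_rot"]).as_matrix();T[:3,3]=s["position"]
        M=T@c["T_tool_cam"]; return K,M[:3,:3],M[:3,3]
    return K,c["R"].T,-c["R"].T@c["t"]
def px2w(n,uv,z,s=None):
    K,R,C=campose(n,s); uv=np.atleast_2d(uv).astype(float)
    d=(R@np.linalg.inv(K)@np.c_[uv,np.ones(len(uv))].T).T
    return C+d*((z-C[2])/d[:,2])[:,None]
def w2px(n,X,s=None):
    K,R,C=campose(n,s); p=K@R.T@(np.atleast_2d(X)-C).T
    return (p[:2]/p[2]).T
E
python3 - <<'E'
from h import *
np.set_printoptions(precision=1,suppress=True)
B=dict(middle=[(53,99),(178,84),(210,312),(83,330)],thin=[(362,47),(483,68),(440,298),(316,275)],thick=[(563,68),(684,50),(720,282),(598,300)])
T=dict(middle=[(57,158),(88,155),(100,250),(68,253)],thin=[(367,105),(393,110),(370,225),(346,218)])
f=lambda q:np.array(q)/5+[134.6,179.6]
for n in B:
    w=px2w("top",f(B[n]),32); c=w.mean(0); l=(w[0]+w[1]-w[2]-w[3])/2
    print(n,c,"len",np.linalg.norm(l),"wid",np.linalg.norm(w[1]-w[0]),"dir",np.degrees(np.arctan2(l[1],l[0])))
    if n in T:
        w=px2w("top",f(T[n]),114);l=(w[0]+w[1]-w[2]-w[3])/2
        print("  tab",w.mean(0),np.linalg.norm(l),np.degrees(np.arctan2(l[1],l[0])))
g=lambda q:np.array(q)/4+[334.6,69.6+100-100+0]
w=px2w("top",np.array([(75,90),(213,117)])/4+[334.6,169.6],110)
d=w[0]-w[1];print("nut,collarface",w,np.linalg.norm(d),np.degrees(np.arctan2(d[1],d[0])))
s=sense();print(Ro.from_rotvec(s["eef_rot"]).as_matrix())
E
```

```text
middle [501.4 278.2  32. ] len 85.96873207541644 wid 47.002024039213445 dir 9.473634190834275
  tab [499.1 277.7 114. ] 32.374919791128384 8.786573060797053
thin [515.3 178.4  32. ] len 86.18239523238789 wid 45.76870782730403 dir -9.814223288307025
  tab [513.6 179.5 114. ] 39.08784341869848 -9.680940949331585
thick [515.3  89.3  32. ] len 86.5951092783267 wid 45.29818120715396 dir 9.450750884753813
nut,collarface [[ 551.3  -64.2  110. ]
 [ 540.5 -121.8  110. ]] 58.63566995029036 79.4522332675512
[[-1.   0.3 -0. ]
 [ 0.3  1.  -0. ]
 [-0.  -0.  -1. ]]
```

```bash
cat >> h.py <<'E'
def go(x,y,z,yaw,s=None):
    "slide/turn from the measured pose to TCP x,y,z with tool y axis at yaw deg"
    s=s or sense(); R=Ro.from_rotvec(s["eef_rot"]).as_matrix()
    cur=np.degrees(np.arctan2(R[1,1],R[0,1])); t=-np.radians((yaw-cur+180)%360-180)
    print("t",round(s["time"],2),"pos",s["position"].round(1),"yaw",round(cur,2),"tilt",R[:2,2].round(4),"F",s["contact_force"].round(1),"w",round(s["width"],1),"grip",round(s["grip_force"],1),"-> slide",(R.T@(np.array([x,y,z])-s["position"])).round(1),"turn",t.round(4))
E
python3 - <<'E'
from h import *
go(515,89,370,9.5)
E
```

```text
t 0.1 pos [182.6 623.6 403.8] yaw 73.68 tilt [-0.0004 -0.0016] F [ 0.1 -0.3  0.3] w 85.8 grip 0.0 -> slide [-469.2 -419.6   34.5] turn 1.1201
```

The manual's scale: shifts go in shares of 1000 mm and turns go in shares of 90 degrees. Converting my numbers, -469 mm / 1000 = -0.469, -420 mm / 1000 = -0.42, 1.12 rad / 1.5708 = 0.713.

{"method": "arm_command", "body": {"slide": [[-0.469,-0.42,0.035],[-0.469,-0.42,0.035],[-0.469,-0.42,0.035],[-0.469,-0.42,0.035],[-0.469,-0.42,0.035],[-0.469,-0.42,0.035],[-0.469,-0.42,0.035],[-0.469,-0.42,0.035],[-0.469,-0.42,0.035],[-0.469,-0.42,0.035]], "turn": [0.713,0.713,0.713,0.713,0.713,0.713,0.713,0.713,0.713,0.713], "jaw": [60,60,60,60,60,60,60,60,60,60], "squeeze": 40}}

```text
time: 0.93
position: [402.6, 268.4, 381.4]
eef_rot: [-2.036, -2.393, 0.0]
contact_force: [0.7, 0.8, 0.4]
width: 60.0
grip_force: 0.0
```

```bash
python3 - <<'E'
from h import *
go(515,89,370,9.5)
E
```

```text
t 0.93 pos [402.6 268.4 381.4] yaw 9.23 tilt [-0.0001  0.0001] F [0.7 0.8 0.4] w 60.0 grip 0.0 -> slide [-195.1   82.2   11.4] turn -0.0048
```

Converted, -190 mm / 1000 = -0.19, 80 mm / 1000 = 0.08.

{"method": "arm_command", "body": {"slide": [[-0.19,0.08,0.011],[-0.19,0.08,0.011],[-0.19,0.08,0.011],[-0.19,0.08,0.011],[-0.19,0.08,0.011],[-0.19,0.08,0.011],[-0.19,0.08,0.011],[-0.19,0.08,0.011]], "turn": [0,0,0,0,0,0,0,0], "jaw": [60,60,60,60,60,60,60,60]}}

```text
time: 1.6
position: [512.1, 96.4, 370.1]
eef_rot: [-2.029, -2.397, 0.001]
contact_force: [-0.7, 1.0, 0.4]
width: 60.0
grip_force: 0.0
```

```bash
python3 - <<'E'
from h import *
go(515,89,370,9.5)
s=sense();im=camera("wrist")[:,:,::-1]
cv2.imwrite("pics/w1.png",im);np.save("s1.npy",s,allow_pickle=True)
cv2.imwrite("pics/w1b.png",cv2.resize(im,(800,600),interpolation=cv2.INTER_CUBIC))
E
```

```text
t 1.6 pos [512.1  96.4 370.1] yaw 9.49 tilt [-0.0011  0.0001] F [-0.7  1.   0.4] w 60.0 grip 0.0 -> slide [-7.8  1.7  0.1] turn -0.0001
```

View pics/w1b.png

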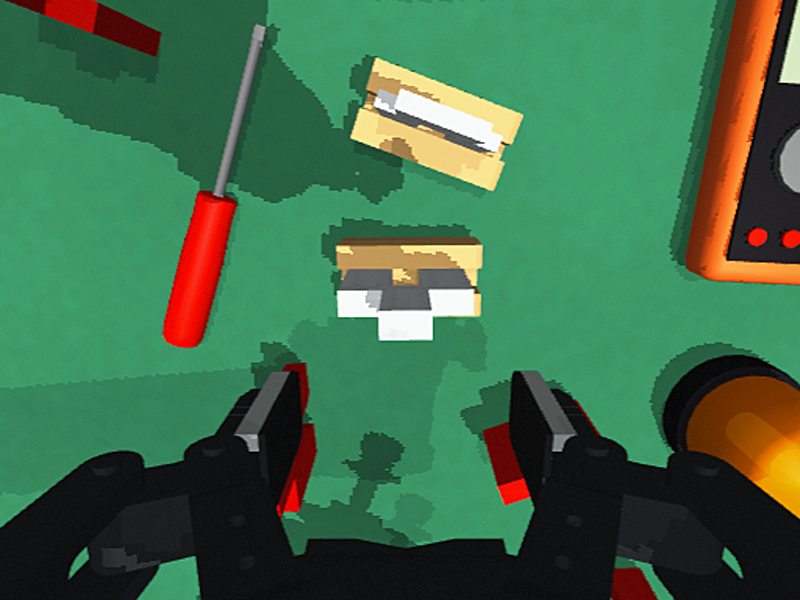

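The wrist view shows the thick plate's tab top spanning (379–433, 311–340), with its block below at (336–482, 243–316). The thin plate is above it, with its tab at (400–500, 90–152).

```bash
python3 - <<'E'
from h import *
np.set_printoptions(precision=1,suppress=True)
s=np.load("s1.npy",allow_pickle=True).item()
P=lambda q,z:px2w("wrist",np.array(q)/1.5625,z,s)
w=P([(379,311),(433,311),(433,340),(379,340)],114);print("thick tab",w,w.mean(0))
w=P([(336,246),(482,244),(482,316),(338,316)],32);print("thick block",w)
w=P([(375,58),(522,116),(495,190),(350,138)],32);print("thin block",w,w.mean(0))
E
```

```text
thick tab [[501.2  94.5 114. ]
 [525.   98.5 114. ]
 [527.5  84.9 114. ]
 [503.3  80.9 114. ]] [514.3  89.7 114. ]
thick block [[470.  104.4  32. ]
 [554.8 119.8  32. ]
 [563.9  76.1  32. ]
 [476.8  61.5  32. ]]
thin block [[477.4 209.1  32. ]
 [562.  193.4  32. ]
 [555.7 151.6  32. ]
 [469.8 166.1  32. ]] [516.2 180.1  32. ]
```

Converted, 90 mm / 1000 = 0.09, -6.8 mm / 1000 = -0.0068.

{"method": "arm_command", "body": {"slide": [[-0.0068,0.0018,0.04],[-0.0068,0.0018,0.08],[-0.0068,0.0018,0.09],[-0.0068,0.0018,0.09],[-0.0068,0.0018,0.09]], "turn": [0,0,0,0,0], "jaw": [48,48,48,48,48]}}

```text
time: 2.07
position: [515.3, 90.8, 281.1]
eef_rot: [-2.028, -2.399, 0.0]
contact_force: [0.5, -0.6, 0.2]
width: 47.7
grip_force: 0.0
```

```bash
python3 - <<'E'
from h import *
go(515,90,257,9.5)
E
```

```text
t 2.07 pos [515.3  90.8 281.1] yaw 9.6 tilt [-0.0004  0.    ] F [ 0.5 -0.6  0.2] w 47.7 grip 0.0 -> slide [-0.7 -0.4 24.1] turn 0.0018
```

Converted, 24 mm / 1000 = 0.024, 12 mm / 1000 = 0.012.

{"method": "arm_command", "body": {"slide": [[-0.0007,-0.0004,0.012],[-0.0007,-0.0004,0.024],[-0.0007,-0.0004,0.024],[-0.0007,-0.0004,0.024],[-0.0007,-0.0004,0.024],[-0.0007,-0.0004,0.024],[-0.0007,-0.0004,0.024],[-0.0007,-0.0004,0.024]], "turn": [0,0,0,0,0,0,0,0], "jaw": [48,48,48,20,15,15,15,15], "squeeze": 40}}

```text
time: 2.73
position: [515.0, 89.0, 256.8]
eef_rot: [2.03, 2.398, 0.001]
contact_force: [-0.5, -0.0, -1.6]
width: 23.4
grip_force: 44.4
```

Converted, -140 mm / 1000 = -0.14, -100 mm / 1000 = -0.1.

{"method": "arm_command", "body": {"slide": [[0,0,-0.01],[0,0,-0.02],[0,0,-0.03],[0,0,-0.06],[0,0,-0.1],[0,0,-0.14],[0,0,-0.14],[0,0,-0.14]], "turn": [0,0,0,0,0,0,0,0], "jaw": [15,15,15,15,15,15,15,15]}}

```text
time: 3.4
position: [515.6, 88.9, 400.1]
eef_rot: [2.028, 2.396, 0.01]
contact_force: [-0.4, 0.8, -2.4]
width: 23.4
grip_force: 44.5
```

```bash
python3 - <<'E'
from h import *
go(555,-10,397,-10.5)
E
```

```text
t 3.4 pos [515.6  88.9 400.1] yaw 9.51 tilt [0.0065 0.0029] F [-0.4  0.8 -2.4] w 23.4 grip 44.5 -> slide [-104.    22.5    3. ] turn 0.3492
```

```bash
python3 - <<'E'
from h import *
go(535,-150,415,-10.5)
E
```

```text
t 3.4 pos [515.6  88.9 400.1] yaw 9.51 tilt [0.0065 0.0029] F [-0.4  0.8 -2.4] w 23.4 grip 44.5 -> slide [-238.8  -20.2  -15.5] turn 0.3492
```

Converted, -239 mm / 1000 = -0.239, -200 mm / 1000 = -0.2, 0.35 rad / 1.5708 = 0.2228.

{"method": "arm_command", "body": {"slide": [[-0.01,0,-0.015],[-0.04,-0.004,-0.015],[-0.08,-0.007,-0.015],[-0.12,-0.01,-0.015],[-0.16,-0.014,-0.015],[-0.2,-0.017,-0.015],[-0.239,-0.02,-0.015],[-0.239,-0.02,-0.015],[-0.239,-0.02,-0.015],[-0.239,-0.02,-0.015]], "turn": [0.0318,0.0637,0.0955,0.1273,0.1592,0.191,0.2228,0.2228,0.2228,0.2228], "jaw": [15,15,15,15,15,15,15,15,15,15]}}

```text
time: 4.23
position: [534.4, -149.5, 410.5]
eef_rot: [-2.414, -2.007, 0.002]
contact_force: [0.9, -0.1, -0.7]
width: 23.5
grip_force: 44.5
```

```bash
python3 - <<'E'
from h import *
go(535,-150,415,-10.5)
s=sense();im=camera("wrist")[:,:,::-1]
cv2.imwrite("pics/w2.png",im);np.save("s2.npy",s,allow_pickle=True)
cv2.imwrite("pics/w2b.png",cv2.resize(im[0:240,110:430],(800,600),interpolation=cv2.INTER_CUBIC))
E
```

```text
t 4.23 pos [ 534.4 -149.5  410.5] yaw -10.54 tilt [-0.0022  0.0009] F [ 0.9 -0.1 -0.7] w 23.5 grip 44.5 -> slide [-0.4  0.7 -4.5] turn -0.0007
```

View pics/w2b.png

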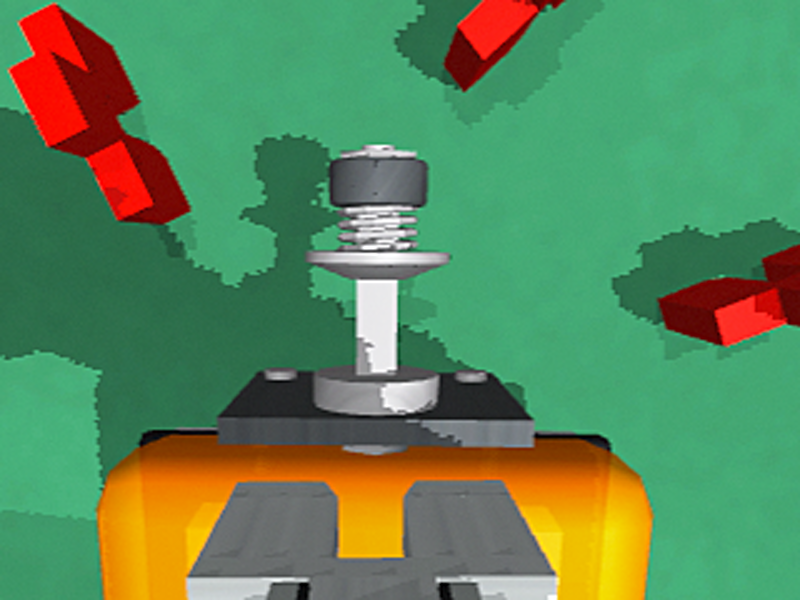

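The wrist view shows the bolt axis at crop column ≈377. The collar's front face is at row ≈376, the washer rim at row 257 and the nut at rows 160–205. The held plate's legs are at columns 237–503, with the slot at 337–407.

```bash
python3 - <<'E'
from h import *
np.set_printoptions(precision=1,suppress=True)
s=np.load("s2.npy",allow_pickle=True).item()
R=Ro.from_rotvec(s["eef_rot"]).as_matrix()
def P(q,z):
    w=px2w("wrist",np.array(q)/2.5+[109.7,-.3],z,s); return np.c_[w, (w-s["position"])@R]
for n,q,z in [("collar face",(376.5,376),110),("collar back",(376.5,405),110),("rim",(378,258),110),("nut50",(378,206),110),("nut65",(378,160),110),("bolt top",(377,320),116),("legs top front edge",(376.5,419),138),("leg top back", (376,445),138)]:
    print(n,P([q],z)[0])
# held plate: predicted px of legs underside
for y in(-35,-8,8,35):
  for x in(-7,7):
    X=R@np.array([x,y,256.8-12])+s["position"]
    print(x,y,((w2px("wrist",X,s)[0]-[109.7,-.3])*2.5).round(0))
E
```

```text
collar face [ 540.5 -122.4  110.    27.6    1.7  300.6]
collar back [ 538.7 -131.7  110.    18.2    1.7  300.6]
rim [547.6 -86.3 110.   64.4   2.1 300.6]
nut50 [550.4 -71.2 110.   79.7   2.1 300.6]
nut65 [552.8 -58.3 110.   92.9   2.1 300.6]
bolt top [ 543.9 -104.4  116.    45.9    1.8  294.6]
legs top front edge [ 538.9 -130.5  138.    19.3    1.6  272.6]
leg top back [ 537.3 -138.2  138.    11.5    1.5  272.5]
-7 -35 [241. 536.]
7 -35 [239. 486.]
-7 -8 [341. 536.]
7 -8 [341. 486.]
-7 8 [401. 536.]
7 8 [401. 486.]
-7 35 [501. 536.]
7 35 [503. 486.]
```

Converted, 40 mm / 1000 = 0.04, 36 mm / 1000 = 0.036.

{"method": "arm_command", "body": {"slide": [[0.03,0.002,0],[0.036,0.002,0],[0.036,0.002,0.02],[0.036,0.002,0.04],[0.036,0.002,0.04],[0.036,0.002,0.04],[0.036,0.002,0.04]], "turn": [0,0,0,0,0,0,0], "jaw": [15,15,15,15,15,15,15]}}

```text
time: 4.87
position: [543.7, -114.3, 372.3]
eef_rot: [2.414, 2.009, 0.001]
contact_force: [0.7, -0.5, -1.6]
width: 23.3
grip_force: 44.3
```

```bash
cat >> h.py <<'E'
S2=np.load("s2.npy",allow_pickle=True).item() if __import__("os").path.exists("s2.npy") else None
def rel():
    "TCP in hook axes: along bolt from collar face, lateral (tool y) off bolt, height"
    s=sense();R=Ro.from_rotvec(S2["eef_rot"]).as_matrix(); p=(s["position"]-S2["position"])@R
    f=R.T@s["contact_force"]
    print("t",round(s["time"],2),"hookx",round(p[0]-28.3,2),"lat",round(p[1]-1.8,2),"z",round(s["position"][2],2),"F tool",f.round(1),"w",round(s["width"],1),"grip",round(s["grip_force"],1)); return s
E
python3 - <<'E'
from h import *
rel(); go(0,0,370,-10.5)
E
```

```text
t 4.87 hookx 7.95 lat 1.0 z 372.31 F tool [-0.4  0.8  1.6] w 23.3 grip 44.3
t 4.87 pos [ 543.7 -114.3  372.3] yaw -10.46 tilt [0.0008 0.0001] F [ 0.7 -0.5 -1.6] w 23.3 grip 44.3 -> slide [  13.7 -555.4    1.9] turn 0.0007
```

Converted, 54 mm / 1000 = 0.054, 50 mm / 1000 = 0.05.

{"method": "arm_command", "body": {"slide": [[0,-0.0006,0.01],[0,-0.0006,0.02],[0,-0.0006,0.03],[0,-0.0006,0.04],[0,-0.0006,0.05],[0,-0.0006,0.054],[0,-0.0006,0.054]], "turn": [0,0,0,0,0,0,0], "jaw": [15,15,15,15,15,15,15]}}

```text
time: 5.45
position: [542.3, -114.8, 316.0]
eef_rot: [-2.415, -2.006, 0.003]
contact_force: [-0.2, -0.2, -1.6]
width: 23.3
grip_force: 44.5
```

```bash
python3 - <<'E'
from h import *
rel()
s=sense();im=camera("wrist")[:,:,::-1];np.save("s3.npy",s,allow_pickle=True)
cv2.imwrite("pics/w3.png",im);rel()
cv2.imwrite("pics/w3b.png",cv2.resize(im[60:300,100:420],(800,600),interpolation=cv2.INTER_CUBIC))
E
```

```text
t 5.45 hookx 7.14 lat -0.14 z 316.02 F tool [-0.2 -0.2  1.6] w 23.3 grip 44.5
t 5.5 hookx 7.06 lat 0.16 z 316.81 F tool [-1.2 -0.9  1.6] w 23.5 grip 44.5
```

View pics/w3b.png

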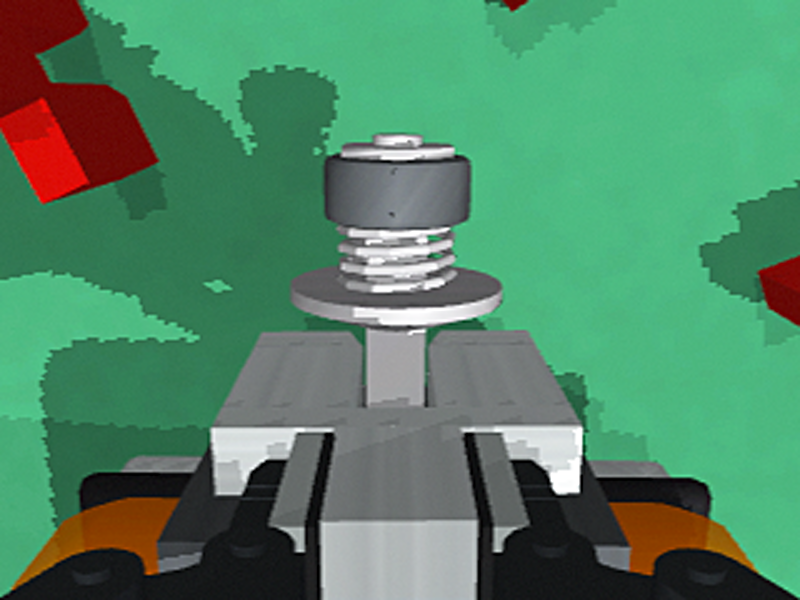

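The picture shows the plate astride the bolt and centred in its slot (slot columns 360–428, bolt 366–426), clear of the washer. I'll lower it by feel.

Converted, 5 mm / 1000 = 0.005, 4 mm / 1000 = 0.004.

{"method": "arm_command", "body": {"slide": [[0,0,0.001],[0,0,0.002],[0,0,0.003],[0,0,0.004],[0,0,0.005],[0,0,0.005]], "turn": [0,0,0,0,0,0], "jaw": [15,15,15,15,15,15]}}

```text
time: 6.0
position: [542.7, -114.8, 312.5]
eef_rot: [-2.416, -2.008, -0.0]
contact_force: [0.4, -0.5, -1.1]
width: 23.1
grip_force: 44.5
```

Converted, 3 mm / 1000 = 0.003, 2 mm / 1000 = 0.002.

{"method": "arm_command", "body": {"slide": [[0,0,0.001],[0,0,0.002],[0,0,0.003],[0,0,0.003]], "turn": [0,0,0,0], "jaw": [15,15,15,15]}}

```text
time: 6.33
position: [542.6, -114.8, 309.3]
eef_rot: [-2.416, -2.008, 0.0]
contact_force: [-0.1, -0.2, -1.4]
width: 23.6
grip_force: 44.5
```

Converted, 2 mm / 1000 = 0.002, 1 mm / 1000 = 0.001.

{"method": "arm_command", "body": {"slide": [[0,0,0.001],[0,0,0.002],[0,0,0.002]], "turn": [0,0,0], "jaw": [15,15,15]}}

```text
time: 6.58
position: [542.8, -115.0, 308.2]
eef_rot: [-2.416, -2.008, -0.001]
contact_force: [-1.9, 0.9, 4.6]
width: 23.0
grip_force: 45.2
```

Converted, -1.5 mm / 1000 = -0.0015, -1 mm / 1000 = -0.001.

{"method": "arm_command", "body": {"slide": [[0,0,-0.0008],[-0.0005,0,-0.0008],[-0.001,0,-0.0008],[-0.0015,0,-0.0008],[-0.0015,0,-0.0008]], "turn": [0,0,0,0,0], "jaw": [15,15,15,15,15]}}

```text
time: 7.0
position: [542.7, -115.6, 308.4]
eef_rot: [-2.415, -2.008, -0.001]
contact_force: [0.6, 2.7, -0.2]
width: 23.3
grip_force: 44.6
```

```bash
python3 - <<'E'
from h import *
rel()
E
```

```text
t 7.0 hookx 6.42 lat 0.41 z 308.36 F tool [2.8 0.1 0.2] w 23.3 grip 44.6
```

Converted, 0.8 mm / 1000 = 0.0008, -0.5 mm / 1000 = -0.0005.

{"method": "arm_command", "body": {"slide": [[-0.0005,0,0],[-0.0005,0,0.0005],[-0.0005,0,0.0008],[-0.0005,0,0.0008]], "turn": [0,0,0,0], "jaw": [15,15,15,15]}}

```text
time: 7.33
position: [542.7, -115.9, 308.2]
eef_rot: [-2.414, -2.008, -0.002]
contact_force: [-0.8, 5.1, 5.5]
width: 23.3
grip_force: 45.5
```

```bash
python3 - <<'E'
from h import *
rel()
E
```

```text
t 7.33 hookx 6.17 lat 0.44 z 308.15 F tool [ 4.9 -1.8 -5.5] w 23.3 grip 45.5
```

Converted, 0.3 mm / 1000 = 0.0003.

{"method": "arm_command", "body": {"slide": [[0.0003,0,0],[0.0003,0,0],[0.0003,0,0],[0.0003,0,0],[0.0003,0,0]], "turn": [0,0,0,0,0], "jaw": [23,26,30,36,42]}}

```text
time: 7.75
position: [542.2, -117.1, 307.4]
eef_rot: [2.416, 2.007, -0.001]
contact_force: [0.8, 0.5, -0.6]
width: 41.9
grip_force: 0.0
```

```bash
python3 - <<'E'
from h import *
rel()
s=sense();im=camera("wrist")[:,:,::-1]
cv2.imwrite("pics/w4.png",im);rel()
cv2.imwrite("pics/w4b.png",cv2.resize(im[60:300,100:420],(800,600),interpolation=cv2.INTER_CUBIC))
E
```

```text
t 7.75 hookx 4.88 lat 0.26 z 307.45 F tool [0.6 0.7 0.6] w 41.9 grip 0.0
t 7.8 hookx 5.01 lat 0.29 z 307.47 F tool [ 0.5 -0.9 -0.8] w 42.2 grip 0.0
```

View pics/w4b.png

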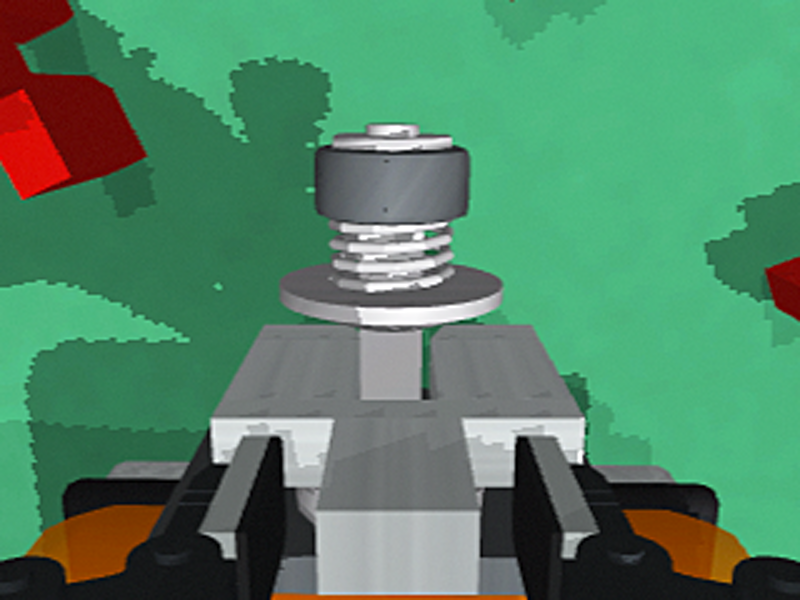

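The picture shows the thick plate hanging upright against the collar and released. The bolt lies within the slot (360–424 inside about 356–432).

Converted, -90 mm / 1000 = -0.09, -50 mm / 1000 = -0.05.

{"method": "arm_command", "body": {"slide": [[0,0,-0.005],[0,0,-0.015],[0,0,-0.05],[0,0,-0.09],[0,0,-0.09]], "turn": [0,0,0,0,0], "jaw": [44,44,50,56,56]}}

```text
time: 8.22
position: [544.3, -118.2, 405.2]
eef_rot: [2.41, 2.001, 0.014]
contact_force: [1.0, -1.3, 0.0]
width: 56.1
grip_force: 0.0
```

```bash
python3 - <<'E'
from h import *
go(500,278,370,9.3)
E
```

```text
t 8.22 pos [ 544.3 -118.2  405.2] yaw -10.6 tilt [ 0.0125 -0.0011] F [ 1.  -1.3  0. ] w 56.1 grip 0.0 -> slide [ 381.2 -116.9   34.2] turn -0.3473
```

Converted, 381 mm / 1000 = 0.381, -113 mm / 1000 = -0.113, -0.347 rad / 1.5708 = -0.2209.

{"method": "arm_command", "body": {"slide": [[0.041,-0.012,0],[0.081,-0.024,0.002],[0.121,-0.036,0.005],[0.161,-0.048,0.008],[0.201,-0.06,0.011],[0.241,-0.072,0.014],[0.281,-0.084,0.017],[0.321,-0.096,0.02],[0.361,-0.108,0.024],[0.381,-0.113,0.027]], "turn": [-0.0255,-0.0509,-0.0764,-0.1019,-0.1273,-0.1528,-0.1783,-0.2037,-0.2209,-0.2209], "jaw": [56,56,56,56,56,56,56,56,56,56]}}

```text
time: 9.05
position: [499.6, 284.0, 371.3]
eef_rot: [-2.025, -2.401, -0.004]
contact_force: [0.4, 0.8, 0.3]
width: 56.1
grip_force: 0.0
```

{"method": "arm_command", "body": {"slide": [[0,0,0],[0,0,0],[0,0,0]], "turn": [0,0,0], "jaw": [56,56,56]}}

```text
time: 9.3
position: [501.4, 277.8, 371.1]
eef_rot: [2.034, 2.393, 0.0]
contact_force: [-0.7, 0.4, -0.0]
width: 55.9
grip_force: 0.0
```

```bash
python3 - <<'E'
from h import *
go(500,278,370,9.3)
s=sense();im=camera("wrist")[:,:,::-1];np.save("s5.npy",s,allow_pickle=True)
cv2.imwrite("pics/w5.png",im)
cv2.imwrite("pics/w5b.png",cv2.resize(im[0:240,100:420],(800,600),interpolation=cv2.INTER_CUBIC))
E
```

```text
t 9.3 pos [501.4 277.8 371.1] yaw 9.27 tilt [ 0.0009 -0.0004] F [-0.7  0.4 -0. ] w 55.9 grip 0.0 -> slide [ 0.5 -1.4  1.1] turn -0.0005
```

View pics/w5b.png

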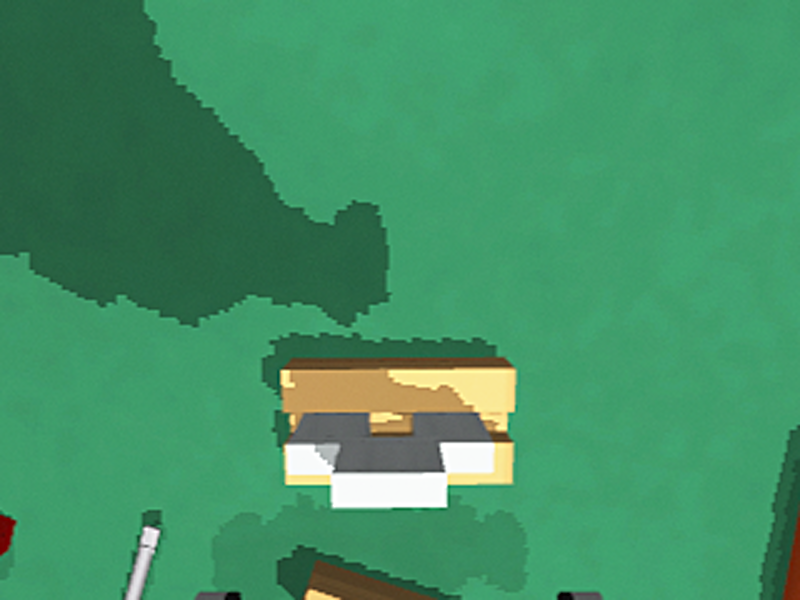

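The view shows the middle plate's tab top at (331–447, 472–507) and its block top at (281–515, 368–485). The edges are level, so the yaw is right.

```bash
python3 - <<'E'
from h import *
np.set_printoptions(precision=1,suppress=True)
s=np.load("s5.npy",allow_pickle=True).item()
P=lambda q,z:px2w("wrist",np.array(q)/2.5+[99.7,-.3],z,s)
w=P([(331,472),(447,472),(447,507),(331,507)],114);print(w,w.mean(0))
w=P([(281,368),(515,367),(514,484),(285,485)],32);print(w,w.mean(0))
m=P([(389,489.5)],114)[0]
go(m[0],m[1],281,9.3,s)
E
```

```text
[[482.7 281.9 114. ]
 [514.6 287.1 114. ]
 [516.4 277.  114. ]
 [484.1 271.7 114. ]] [499.5 279.4 114. ]
[[456.1 294.8  32. ]
 [540.7 309.   32. ]
 [549.2 265.1  32. ]
 [463.1 250.6  32. ]] [502.3 279.9  32. ]
t 9.3 pos [501.4 277.8 371.1] yaw 9.27 tilt [ 0. -0.] F [-0.7  0.4 -0. ] w 55.9 grip 0.0 -> slide [ 2.  -1.7 90.1] turn -0.0005
```

Converted, 114 mm / 1000 = 0.114, -1.7 mm / 1000 = -0.0017.

{"method": "arm_command", "body": {"slide": [[0.002,-0.0017,0.04],[0.002,-0.0017,0.08],[0.002,-0.0017,0.095],[0.002,-0.0017,0.095],[0.002,-0.0017,0.105],[0.002,-0.0017,0.114],[0.002,-0.0017,0.114],[0.002,-0.0017,0.114]], "turn": [0,0,0,0,0,0,0,0], "jaw": [54,54,54,54,54,54,54,54]}}

```text
time: 10.02
position: [499.4, 280.3, 257.2]
eef_rot: [2.034, 2.394, 0.001]
contact_force: [0.9, -0.8, -0.1]
width: 53.8
grip_force: 0.0
```

{"method": "arm_command", "body": {"slide": [[0,0,0],[0,0,0],[0,0,0],[0,0,0],[0,0,0],[0,0,0]], "turn": [0,0,0,0,0,0], "jaw": [40,28,22,22,22,22]}}

```text
time: 10.52
position: [499.3, 280.6, 257.5]
eef_rot: [2.033, 2.395, 0.002]
contact_force: [-0.2, -0.1, 5.5]
width: 31.2
grip_force: 41.5
```

```bash
python3 - <<'E'
from h import *
go(499.5,279.4,257,9.3)
E
```

```text
t 10.52 pos [499.3 280.6 257.5] yaw 9.34 tilt [0.0012 0.001 ] F [-0.2 -0.1  5.5] w 31.2 grip 41.5 -> slide [-1.2 -0.   0.5] turn 0.0007
```

Converted, -183 mm / 1000 = -0.183, -145 mm / 1000 = -0.145.

{"method": "arm_command", "body": {"slide": [[0,0,-0.008],[0,0,-0.016],[0,0,-0.03],[0,0,-0.065],[0,0,-0.105],[0,0,-0.145],[0,0,-0.183],[0,0,-0.183],[0,0,-0.183]], "turn": [0,0,0,0,0,0,0,0,0], "jaw": [22,22,22,22,22,22,22,22,22]}}

```text
time: 11.27
position: [499.3, 280.3, 442.5]
eef_rot: [2.033, 2.394, 0.009]
contact_force: [-0.3, -0.6, -1.8]
width: 31.1
grip_force: 40.8
```

```bash
python3 - <<'E'
from h import *
go(535,-150,440,-10.54)
E
```

```text
t 11.27 pos [499.3 280.3 442.5] yaw 9.33 tilt [0.0043 0.0037] F [-0.3 -0.6 -1.8] w 31.1 grip 40.8 -> slide [-430.4  -34.6    1.1] turn 0.3469
```

Converted, -385 mm / 1000 = -0.385, -345 mm / 1000 = -0.345, 0.347 rad / 1.5708 = 0.2209.

{"method": "arm_command", "body": {"slide": [[-0.025,-0.002,0],[-0.065,-0.005,0],[-0.105,-0.008,0],[-0.145,-0.012,0],[-0.185,-0.015,0],[-0.225,-0.018,0],[-0.265,-0.021,0],[-0.305,-0.024,0],[-0.345,-0.028,0],[-0.385,-0.031,0]], "turn": [0.0127,0.0382,0.0637,0.0891,0.1146,0.1401,0.1655,0.191,0.2101,0.2209], "jaw": [22,22,22,22,22,22,22,22,22,22]}}

```text
time: 12.1
position: [529.7, -106.6, 438.0]
eef_rot: [-2.416, -2.004, 0.004]
contact_force: [1.0, 0.4, -1.4]
width: 31.1
grip_force: 40.7
```

```bash
python3 - <<'E'
from h import *
go(535,-150,440,-10.54)
E
```

```text
t 12.1 pos [ 529.7 -106.6  438. ] yaw -10.65 tilt [-0.0032  0.0003] F [ 1.   0.4 -1.4] w 31.1 grip 40.7 -> slide [-41.7  13.3  -2. ] turn -0.002
```

Converted, -39 mm / 1000 = -0.039, -20 mm / 1000 = -0.02.

{"method": "arm_command", "body": {"slide": [[-0.02,0.01,0],[-0.039,0.013,0],[-0.039,0.013,0],[-0.039,0.013,0],[-0.039,0.013,0]], "turn": [0,0,0,0,0], "jaw": [22,22,22,22,22]}}

```text
time: 12.52
position: [536.1, -144.5, 438.3]
eef_rot: [-2.414, -2.007, 0.002]
contact_force: [0.1, 0.0, -1.6]
width: 31.5
grip_force: 40.7
```

```bash
python3 - <<'E'
from h import *
rel();go(535,-150,440,-10.54)
s=sense();im=camera("wrist")[:,:,::-1];np.save("s6.npy",s,allow_pickle=True)
cv2.imwrite("pics/w6.png",im)
cv2.imwrite("pics/w6b.png",cv2.resize(im[0:240,100:420],(800,600),interpolation=cv2.INTER_CUBIC))
rel()
E
```

```text
t 12.52 hookx -23.1 lat -1.05 z 438.3 F tool [0.1 0.1 1.6] w 31.5 grip 40.7
t 12.52 pos [ 536.1 -144.5  438.3] yaw -10.53 tilt [-0.0026  0.0008] F [ 0.1  0.  -1.6] w 31.5 grip 40.7 -> slide [-5.6 -0.1 -1.7] turn 0.0002
t 12.57 hookx -22.57 lat -0.93 z 438.55 F tool [-0.1 -0.   1.1] w 31.3 grip 40.7
```

View pics/w6b.png

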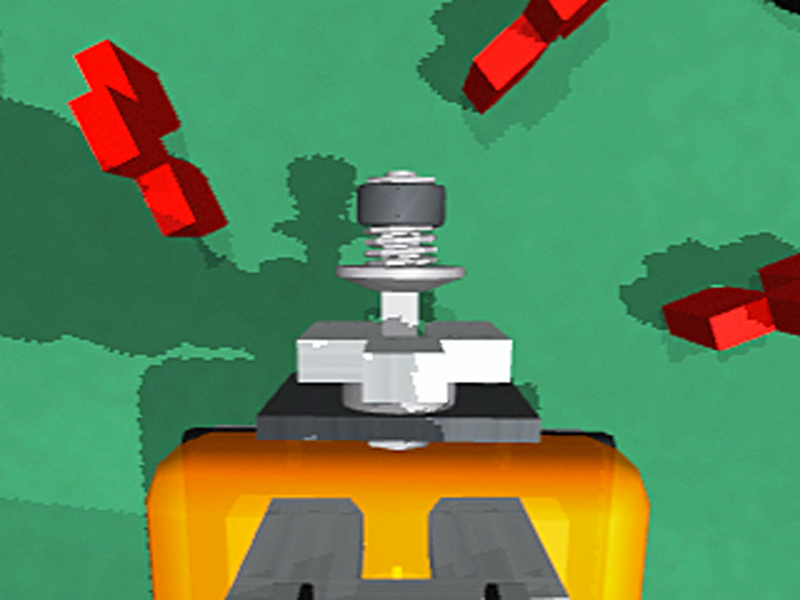

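The picture shows the thick plate square in front of the collar, with shoulders at 297–512 and tab at 362–448 × 352–403. The bolt and washer are centred at 401. The held middle plate's legs have their bottom edge at row ≈499, with outer corners at 271/526.

```bash
python3 - <<'E'
from h import *
np.set_printoptions(precision=1,suppress=True)
s=np.load("s6.npy",allow_pickle=True).item()
R=Ro.from_rotvec(s["eef_rot"]).as_matrix()
def P(n,q,z):
    w=px2w("wrist",np.array(q)/2.5+[99.7,-.3],z,s)[0]; print(n,w,"tool",(w-s["position"])@R)
P("thick tab front",(405,352),165.4);P("thick tab back",(405,403),165.4)
P("thick shoulder front",(404.5,340),129.4);P("thick shoulder L",(297,340),129.4);P("R",(512,340),129.4)
P("rim",(401,272),113.4);P("nut50",(401,224),113.4);P("nut65",(401,184),113.4);P("bolt",(401,310),119.4)
for y in(-33,-12,12,33):
    X=R@np.array([5,y,257.5-12])+s["position"]
    print(y,((w2px("wrist",X,s)[0]-[99.7,-.3])*2.5).round(0))
E
```

```text
thick tab front [ 545.1 -106.6  165.4] tool [ 38.8   2.6 272.9]
thick tab back [ 542.4 -121.2  165.4] tool [ 24.    2.6 272.9]
thick shoulder front [ 545.  -107.2  129.4] tool [ 38.2   2.7 308.9]
thick shoulder L [ 510.3 -100.8  129.4] tool [ 38.2 -32.6 309. ]
R [ 579.6 -113.7  129.4] tool [ 38.2  38.  308.8]
rim [547.7 -86.3 113.4] tool [ 59.3   1.6 324.9]
nut50 [550.5 -70.9 113.4] tool [ 74.9   1.6 324.9]
nut65 [552.8 -58.5 113.4] tool [ 87.5   1.6 324.9]
bolt [545.5 -98.3 119.4] tool [ 47.1   1.6 318.9]
-33 [272. 493.]
-12 [351. 493.]
12 [441. 493.]
33 [520. 493.]
```

Converted, 46.5 mm / 1000 = 0.0465, 1.5 mm / 1000 = 0.0015.

{"method": "arm_command", "body": {"slide": [[0.025,0.0015,0],[0.0465,0.0015,0],[0.0465,0.0015,0.015],[0.0465,0.0015,0.022],[0.0465,0.0015,0.024],[0.0465,0.0015,0.026],[0.0465,0.0015,0.028],[0.0465,0.0015,0.03],[0.0465,0.0015,0.032],[0.0465,0.0015,0.034]], "turn": [0,0,0,0,0,0,0,0,0,0], "jaw": [22,22,22,22,22,22,22,22,22,22]}}

```text
time: 13.4
position: [546.5, -100.2, 405.7]
eef_rot: [2.417, 2.007, 0.001]
contact_force: [0.1, -1.3, -1.5]
width: 31.1
grip_force: 40.7
```

```bash
python3 - <<'E'
from h import *
rel();go(535,-150,440,-10.54)
E
```

```text
t 13.4 hookx 22.4 lat 1.14 z 405.67 F tool [-1.3  0.3  1.5] w 31.1 grip 40.7
t 13.4 pos [ 546.5 -100.2  405.7] yaw -10.58 tilt [0.0006 0.    ] F [ 0.1 -1.3 -1.5] w 31.1 grip 40.7 -> slide [-51.1  -2.2 -34.3] turn -0.0007
```

Converted, 88 mm / 1000 = 0.088, 80 mm / 1000 = 0.08.

{"method": "arm_command", "body": {"slide": [[0,-0.0005,0.01],[0,-0.0005,0.02],[0,-0.0005,0.03],[0,-0.0005,0.04],[0,-0.0005,0.05],[0,-0.0005,0.06],[0,-0.0005,0.07],[0,-0.0005,0.08],[0,-0.0005,0.088],[0,-0.0005,0.088]], "turn": [0,0,0,0,0,0,0,0,0,0], "jaw": [22,22,22,22,22,22,22,22,22,22]}}

```text
time: 14.23
position: [545.5, -99.5, 315.6]
eef_rot: [-2.415, -2.007, 0.004]
contact_force: [-0.3, 0.8, -2.2]
width: 31.1
grip_force: 40.7
```

```bash
python3 - <<'E'
from h import *
rel()
E
```

```text
t 14.23 hookx 22.83 lat 0.19 z 315.6 F tool [ 0.8 -0.4  2.2] w 31.1 grip 40.7
```

Converted, 4.5 mm / 1000 = 0.0045, 4 mm / 1000 = 0.004.

{"method": "arm_command", "body": {"slide": [[0,0,0.001],[0,0,0.002],[0,0,0.003],[0,0,0.004],[0,0,0.0045],[0,0,0.0045]], "turn": [0,0,0,0,0,0], "jaw": [22,22,22,22,22,22]}}

```text
time: 14.73
position: [546.1, -99.7, 313.2]
eef_rot: [2.416, 2.008, 0.001]
contact_force: [-0.1, -0.5, -1.8]
width: 31.5
grip_force: 40.7
```

Converted, 1.4 mm / 1000 = 0.0014, 0.7 mm / 1000 = 0.0007.

{"method": "arm_command", "body": {"slide": [[0,0,0.0007],[0,0,0.0014],[0,0,0.0014]], "turn": [0,0,0], "jaw": [22,22,22]}}

```text
time: 14.98
position: [546.0, -99.7, 311.6]
eef_rot: [-2.416, -2.008, -0.0]
contact_force: [0.3, 0.1, -1.6]
width: 31.3
grip_force: 40.7
```

Converted, -2 mm / 1000 = -0.002, -1.4 mm / 1000 = -0.0014.

{"method": "arm_command", "body": {"slide": [[-0.0007,0,0],[-0.0014,0,0],[-0.002,0,0],[-0.002,0,0]], "turn": [0,0,0,0], "jaw": [22,22,22,22]}}

```text
time: 15.32
position: [545.8, -101.1, 311.7]
eef_rot: [-2.415, -2.008, -0.001]
contact_force: [-0.2, 2.7, -0.1]
width: 31.5
grip_force: 40.8
```

```bash
python3 - <<'E'
from h import *
rel()
E
```

```text
t 15.32 hookx 21.27 lat 0.82 z 311.7 F tool [ 2.6 -0.7  0.1] w 31.5 grip 40.8
```

Converted, 2 mm / 1000 = 0.002, 1.4 mm / 1000 = 0.0014.

{"method": "arm_command", "body": {"slide": [[-0.0005,0,0.0007],[-0.0005,0,0.0014],[-0.0005,0,0.002],[-0.0005,0,0.002]], "turn": [0,0,0,0], "jaw": [22,22,22,22]}}

```text
time: 15.65
position: [545.9, -101.3, 309.8]
eef_rot: [-2.415, -2.008, -0.002]
contact_force: [0.6, 5.6, 1.0]
width: 31.2
grip_force: 41.1
```

```bash
python3 - <<'E'
from h import *
rel()
E
```

```text
t 15.65 hookx 21.13 lat 0.96 z 309.79 F tool [ 5.6 -0.4 -1. ] w 31.2 grip 41.1
```

Converted, 1.2 mm / 1000 = 0.0012, 0.7 mm / 1000 = 0.0007.

{"method": "arm_command", "body": {"slide": [[0.0005,0,0.0003],[0.0005,0,0.0007],[0.0005,0,0.0012],[0.0005,0,0.0012]], "turn": [0,0,0,0], "jaw": [22,22,22,22]}}

```text
time: 15.98
position: [545.9, -101.3, 309.0]
eef_rot: [-2.415, -2.008, -0.002]
contact_force: [-0.4, 5.2, 6.8]
width: 31.4
grip_force: 41.7
```

```bash
python3 - <<'E'
from h import *
rel()
E
```

```text
t 15.98 hookx 21.14 lat 0.99 z 309.04 F tool [ 5.  -1.3 -6.8] w 31.4 grip 41.7
```

{"method": "arm_command", "body": {"slide": [[0,0,0],[0,0,0],[0,0,0],[0,0,0],[0,0,0],[0,0,0]], "turn": [0,0,0,0,0,0], "jaw": [31,34,38,44,50,50]}}

```text
time: 16.48
position: [545.6, -102.2, 308.4]
eef_rot: [2.416, 2.007, -0.001]
contact_force: [0.4, 0.1, -0.1]
width: 50.1
grip_force: 0.0
```

```bash
python3 - <<'E'
from h import *
rel()
E
```

```text
t 16.48 hookx 20.14 lat 0.78 z 308.36 F tool [0.1 0.4 0.1] w 50.1 grip 0.0
```

Converted, -115 mm / 1000 = -0.115, -90 mm / 1000 = -0.09.

{"method": "arm_command", "body": {"slide": [[0,0,-0.005],[0,0,-0.015],[0,0,-0.05],[0,0,-0.09],[0,0,-0.115],[0,0,-0.115]], "turn": [0,0,0,0,0,0], "jaw": [52,52,56,60,60,60]}}

```text
time: 16.98
position: [547.0, -103.0, 430.0]
eef_rot: [2.411, 2.002, 0.013]
contact_force: [2.0, -0.2, -0.0]
width: 60.0
grip_force: 0.0
```

```bash
python3 - <<'E'
from h import *
rel();go(514,180,370,-9.8)
E
```

```text
t 16.98 hookx 19.73 lat 2.09 z 430.0 F tool [0.2 2.  0. ] w 60.0 grip 0.0
t 16.98 pos [ 547. -103.  430.] yaw -10.58 tilt [ 0.0111 -0.0001] F [ 2.  -0.2 -0. ] w 60.0 grip 0.0 -> slide [272.  -85.1  59.6] turn -0.0137
```

Converted, 272 mm / 1000 = 0.272, 230 mm / 1000 = 0.23, -0.014 rad / 1.5708 = -0.0089.

{"method": "arm_command", "body": {"slide": [[0.03,-0.009,0],[0.07,-0.021,0.005],[0.11,-0.033,0.015],[0.15,-0.045,0.025],[0.19,-0.057,0.035],[0.23,-0.07,0.045],[0.272,-0.083,0.053],[0.272,-0.083,0.053],[0.272,-0.083,0.053],[0.272,-0.083,0.053]], "turn": [-0.0089,-0.0089,-0.0089,-0.0089,-0.0089,-0.0089,-0.0089,-0.0089,-0.0089,-0.0089], "jaw": [60,60,60,60,60,60,60,60,60,60]}}

```text
time: 17.82
position: [513.8, 180.9, 370.5]
eef_rot: [2.4, 2.026, -0.001]
contact_force: [0.8, -0.3, -0.3]
width: 60.1
grip_force: 0.0
```

```bash
python3 - <<'E'
from h import *
np.set_printoptions(precision=1,suppress=True)
go(514,180,370,-9.8)
s=sense();im=camera("wrist");np.save("s7.npy",s,allow_pickle=True)
cv2.imwrite("pics/w7.png",im[:,:,::-1])
g=im.min(2); m=(g>200).astype(np.uint8)
n,l,st,c=cv2.connectedComponentsWithStats(m)
for i in range(1,n):
    if st[i,4]>60: print(st[i],c[i])
print("pred tab centre px",w2px("wrist",[514,180,114],s))
u,v=w2px("wrist",[514,180,114],s)[0].astype(int)
print(g[v-20:v+14:2,u-36:u+37:4])
E
```

```text
t 17.82 pos [513.8 180.9 370.5] yaw -9.68 tilt [-0. -0.] F [ 0.8 -0.3 -0.3] w 60.1 grip 0.0 -> slide [-0.9  0.4  0.5] turn 0.0021
[ 448    8   64   74 3083] [478.5  47.4]
[146 163  10  82 226] [150.9 203.1]
[284 182  14   9 113] [291.2 185.8]
[230 194  58  11 577] [258.9 199.3]
pred tab centre px [[258.6 199.9]]
[[ 72  91  92  91  94  93  93  92  93  94  95  96  97  97  95  94  94  94
   94]
 [184 189 190 144  89  89  87  86  88  88  89  91  89  90  90  90 142 140
  142]
 [174 177 176  77  94  91  92  91  91  93  93  93  94  94  91  91 255 251
  250]
 [167 174 176  92  91  94  95  94  96  96  93  93  96  96  96  96 255 247
  247]
 [249 255 173  88  91  93  92  93  94  95  92  93  95  94  95  93 238 247
  247]
 [244 245 255  90  93  89  89  87  87  86  87  89  88  91  91  93 203 247
  247]
 [127 124 126  95  96  94  94  94  95  95  96  95  96  94  93  91 121 173
  174]
 [144 144 136 105 116 133 133 137  73  72  78  82  81  75  75  76  63 140
  141]
 [135 136 221 248 249 248 248 248 255 168 169 175 170 255 254 255 254 144
  148]
 [ 53  54 190 244 244 244 245 245 245 247 162 255 255 247 247 247 253  36
   37]
 [ 57  60 194 243 244 244 244 245 245 245 248 247 247 247 247 247 253  56
   50]
 [ 60  59 148 244 244 244 245 245 245 245 246 246 246 247 247 248 254  59
   50]
 [ 57  50 153 255 252 252 253 253 253 253 252 253 253 253 253 253 255  59
   50]
 [ 60  50  45  30  20  18  21  22  22  22  17  17  16  20  18  18  57  50
   51]
 [ 60  52  51  54  49  53  51  53  52  49  50  53  51  51  52  50  51  51
   52]
 [ 51  54  51  51  51  50  52  50  49  50  50  52  51  56  53  53  52  52
   49]
 [ 50  50  50  51  52  55  51  50  52  52  51  50  52  52  52  49  51  53
   55]]
```

Converted, 113 mm / 1000 = 0.113, 105 mm / 1000 = 0.105, 0.002 rad / 1.5708 = 0.0013.

{"method": "arm_command", "body": {"slide": [[-0.0006,0.0003,0.04],[-0.0006,0.0003,0.08],[-0.0006,0.0003,0.095],[-0.0006,0.0003,0.095],[-0.0006,0.0003,0.105],[-0.0006,0.0003,0.113],[-0.0006,0.0003,0.113],[-0.0006,0.0003,0.113]], "turn": [0.0013,0.0013,0.0013,0.0013,0.0013,0.0013,0.0013,0.0013], "jaw": [60,60,60,60,60,60,60,60]}}

```text
time: 18.53
position: [514.5, 180.0, 258.1]
eef_rot: [2.404, 2.021, 0.002]
contact_force: [-0.3, -0.4, 0.1]
width: 60.2
grip_force: 0.0
```

{"method": "arm_command", "body": {"slide": [[0,0,0],[0,0,0],[0,0,0],[0,0,0],[0,0,0],[0,0,0]], "turn": [0,0,0,0,0,0], "jaw": [48,36,30,30,30,30], "squeeze": 60}}

```text
time: 19.03
position: [514.4, 180.5, 258.5]
eef_rot: [2.404, 2.023, 0.003]
contact_force: [-0.5, 0.9, 6.3]
width: 38.5
grip_force: 59.9
```

```bash
python3 - <<'E'
from h import *
go(514,180,440,-9.8)
E
```

```text
t 19.03 pos [514.4 180.5 258.5] yaw -9.84 tilt [0.0013 0.0011] F [-0.5  0.9  6.3] w 38.5 grip 59.9 -> slide [-3.000e-01 -1.000e-01 -1.815e+02] turn -0.0007
```

Converted, -183 mm / 1000 = -0.183, -145 mm / 1000 = -0.145.

{"method": "arm_command", "body": {"slide": [[0,0,-0.008],[0,0,-0.016],[0,0,-0.03],[0,0,-0.065],[0,0,-0.105],[0,0,-0.145],[0,0,-0.183],[0,0,-0.183],[0,0,-0.183]], "turn": [0,0,0,0,0,0,0,0,0], "jaw": [30,30,30,30,30,30,30,30,30]}}

```text
time: 19.78
position: [514.4, 180.1, 443.3]
eef_rot: [2.404, 2.022, 0.009]
contact_force: [-0.4, 0.0, -1.7]
width: 38.5
grip_force: 60.8
```

```bash
python3 - <<'E'
from h import *
go(536.1,-144.5,440,-10.54)
E
```

```text
t 19.78 pos [514.4 180.1 443.3] yaw -9.86 tilt [0.0048 0.0034] F [-0.4  0.  -1.7] w 38.5 grip 60.8 -> slide [-316.1   76.9    2.3] turn 0.0119
```

Converted, -316 mm / 1000 = -0.316, -310 mm / 1000 = -0.31, 0.012 rad / 1.5708 = 0.0076.

{"method": "arm_command", "body": {"slide": [[-0.03,0.007,0],[-0.07,0.017,0],[-0.11,0.027,0],[-0.15,0.037,0],[-0.19,0.047,0],[-0.23,0.057,0],[-0.27,0.067,0],[-0.31,0.077,0],[-0.316,0.077,0],[-0.316,0.077,0]], "turn": [0.0076,0.0076,0.0076,0.0076,0.0076,0.0076,0.0076,0.0076,0.0076,0.0076], "jaw": [30,30,30,30,30,30,30,30,30,30]}}

```text
time: 20.62
position: [534.4, -148.0, 439.3]
eef_rot: [-2.423, -1.999, 0.005]
contact_force: [0.2, 0.1, -1.0]
width: 38.6
grip_force: 60.7
```

{"method": "arm_command", "body": {"slide": [[0,0,0],[0,0,0],[0,0,0]], "turn": [0,0,0], "jaw": [30,30,30]}}

```text
time: 20.87
position: [536.0, -142.3, 439.8]
eef_rot: [-2.412, -2.011, 0.0]
contact_force: [-0.4, -0.3, -0.8]
width: 38.7
grip_force: 60.7
```

```bash
python3 - <<'E'
from h import *
rel();go(536.1,-144.5,440,-10.54)
s=sense();im=camera("wrist")[:,:,::-1];np.save("s8.npy",s,allow_pickle=True)
cv2.imwrite("pics/w8.png",im)
cv2.imwrite("pics/w8b.png",cv2.resize(im[60:240,140:380],(800,600),interpolation=cv2.INTER_CUBIC))
rel()
E
```

```text
t 20.87 hookx -20.91 lat -1.56 z 439.85 F tool [-0.4 -0.4  0.8] w 38.7 grip 60.7
t 20.87 pos [ 536.  -142.3  439.8] yaw -10.37 tilt [-0.0011  0.0008] F [-0.4 -0.3 -0.8] w 38.7 grip 60.7 -> slide [-2.2  0.5 -0.2] turn 0.003
t 20.92 hookx -21.06 lat -1.52 z 440.06 F tool [ 0.5 -0.   0.5] w 39.0 grip 60.7
```

View pics/w8b.png

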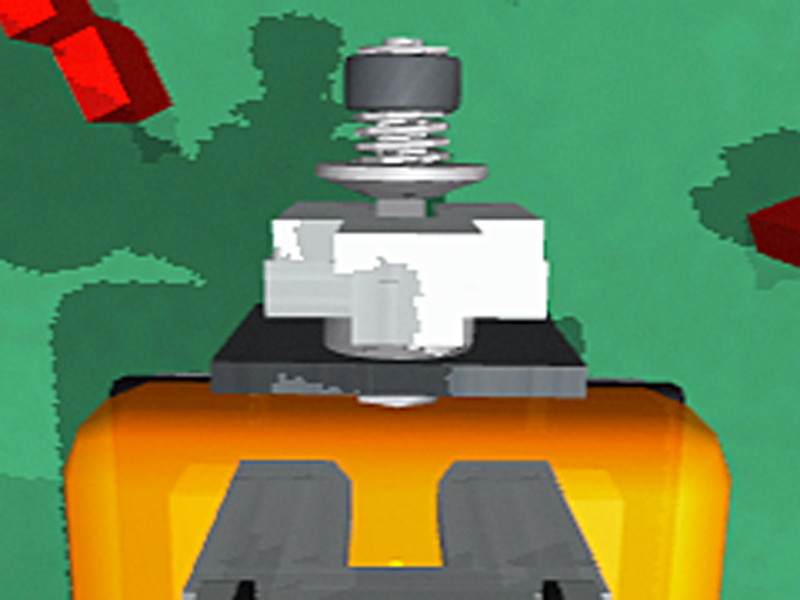

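The last view shows the thick and middle plates tight and level in front of the collar: middle shoulders at 272–545, row 219; tab front edge at row 233. The washer is at row 172, centre 402. The held thin plate's leg bottoms are at row 462, outer 238–552.

```bash
python3 - <<'E'
from h import *
np.set_printoptions(precision=1,suppress=True)
s=np.load("s8.npy",allow_pickle=True).item()
R=Ro.from_rotvec(s["eef_rot"]).as_matrix()
k=10/3;o=np.array([140-.35,60-.35])
def P(n,q,z):
    w=px2w("wrist",np.array(q)/k+o,z,s)[0]; print(n,w,"tool",(w-s["position"])@R)
P("mid tab front",(408,233),165.4);P("mid shoulder front L",(272,219),129.4);P("R",(545,219),129.4)
P("thick tab back",(408,348),165.4)
P("rim",(402,172),113.4);P("nut50",(403,111),113.4);P("nut65",(403,58),113.4);P("bolt",(401,207),119.4)
for y in(-31,-12,12,31):
    X=R@np.array([4,y,258.5-12])+s["position"]
    print(y,((w2px("wrist",X,s)[0]-o)*k).round(0))
# same for the earlier (middle) hand reading is row +6@2.5 -> -1.5..-2.2 true
E
```

```text
mid tab front [546.9 -96.9 165.4] tool [ 46.4   2.8 274.5]
mid shoulder front L [514.3 -90.9 129.4] tool [ 46.4 -30.2 310.5]
R [ 580.2 -103.   129.4] tool [ 46.4  36.8 310.4]
thick tab back [ 542.4 -121.5  165.4] tool [ 21.4   2.9 274.5]
rim [547.6 -86.3 113.4] tool [ 56.9   1.7 326.5]
nut50 [550.6 -71.6 113.4] tool [ 72.    2.  326.5]
nut65 [552.8 -59.1 113.4] tool [ 84.7   2.  326.5]
bolt [545.9 -94.5 119.4] tool [ 48.6   1.5 320.5]
-31 [240. 460.]
-12 [335. 460.]
12 [454. 460.]
31 [549. 460.]
```

Converted, 52 mm / 1000 = 0.052, 1.6 mm / 1000 = 0.0016, 0.003 rad / 1.5708 = 0.0019.

{"method": "arm_command", "body": {"slide": [[0.03,0.0016,0],[0.052,0.0016,0],[0.052,0.0016,0.012],[0.052,0.0016,0.022],[0.052,0.0016,0.024],[0.052,0.0016,0.025],[0.052,0.0016,0.025],[0.052,0.0016,0.025]], "turn": [0.0019,0.0019,0.0019,0.0019,0.0019,0.0019,0.0019,0.0019], "jaw": [30,30,30,30,30,30,30,30]}}

```text
time: 21.58
position: [546.9, -94.2, 415.8]
eef_rot: [2.42, 2.002, 0.0]
contact_force: [0.4, -0.2, -0.2]
width: 38.5
grip_force: 60.7
```

```bash
python3 - <<'E'
from h import *
rel();go(536.1,-144.5,440,-10.54)
E
```

```text
t 21.58 hookx 28.29 lat 0.37 z 415.83 F tool [-0.1  0.5  0.2] w 38.5 grip 60.7
t 21.58 pos [546.9 -94.2 415.8] yaw -10.8 tilt [ 0.0006 -0.0003] F [ 0.4 -0.2 -0.2] w 38.5 grip 60.7 -> slide [-51.4  -1.1 -24.2] turn -0.0045
```

Converted, 2.6 mm / 1000 = 0.0026, -0.0045 rad / 1.5708 = -0.0029.

{"method": "arm_command", "body": {"slide": [[0.0026,0,0],[0.0026,0,0],[0.0026,0,0],[0.0026,0,0],[0.0026,0,0]], "turn": [-0.0029,-0.0029,-0.0029,-0.0029,-0.0029], "jaw": [30,30,30,30,30]}}

```text
time: 22.0
position: [547.4, -90.9, 415.6]
eef_rot: [2.415, 2.01, 0.0]
contact_force: [0.4, -0.8, -0.8]
width: 38.8
grip_force: 60.7
```

```bash
python3 - <<'E'
from h import *
rel();go(536.1,-144.5,440,-10.54)
s=sense();im=camera("wrist");cv2.imwrite("pics/w9.png",im[:,:,::-1]);np.save("s9.npy",s,allow_pickle=True)
rel()
E
```

```text
t 22.0 hookx 31.62 lat 0.26 z 415.59 F tool [-0.7  0.5  0.8] w 38.8 grip 60.7
t 22.0 pos [547.4 -90.9 415.6] yaw -10.47 tilt [0.0003 0.0001] F [ 0.4 -0.8 -0.8] w 38.8 grip 60.7 -> slide [-54.7  -1.4 -24.4] turn 0.0013
t 22.05 hookx 31.67 lat 0.28 z 415.55 F tool [0.2 0.8 0.4] w 38.9 grip 60.7
```

Converted, 10 mm / 1000 = 0.01, 8 mm / 1000 = 0.008.

{"method": "arm_command", "body": {"slide": [[-0.0005,0,0],[-0.0005,0,0.002],[-0.0005,0,0.004],[-0.0005,0,0.006],[-0.0005,0,0.008],[-0.0005,0,0.01],[-0.0005,0,0.01]], "turn": [0,0,0,0,0,0,0], "jaw": [30,30,30,30,30,30,30]}}

```text
time: 22.63
position: [547.2, -91.3, 404.9]
eef_rot: [-2.414, -2.009, 0.001]
contact_force: [0.2, 0.2, -2.0]
width: 38.7
grip_force: 60.7
```

```bash
python3 - <<'E'
from h import *
rel()
E
```

```text
t 22.63 hookx 31.24 lat 0.13 z 404.92 F tool [0.3 0.2 2. ] w 38.7 grip 60.7
```

Converted, 22 mm / 1000 = 0.022, 20 mm / 1000 = 0.02.

{"method": "arm_command", "body": {"slide": [[0,0,0.005],[0,0,0.01],[0,0,0.015],[0,0,0.018],[0,0,0.02],[0,0,0.022],[0,0,0.022]], "turn": [0,0,0,0,0,0,0], "jaw": [30,30,30,30,30,30,30]}}

```text
time: 23.22
position: [547.2, -91.3, 383.0]
eef_rot: [-2.414, -2.009, 0.001]
contact_force: [0.5, 0.6, -0.4]
width: 38.9
grip_force: 60.7
```

```bash
python3 - <<'E'
from h import *
rel()
E
```

```text
t 23.22 hookx 31.19 lat 0.26 z 383.04 F tool [0.6 0.4 0.4] w 38.9 grip 60.7
```

Converted, 4 mm / 1000 = 0.004, 3 mm / 1000 = 0.003.

{"method": "arm_command", "body": {"slide": [[0,0,0.001],[0,0,0.002],[0,0,0.003],[0,0,0.004],[0,0,0.004]], "turn": [0,0,0,0,0], "jaw": [30,30,30,30,30]}}

```text
time: 23.63
position: [547.2, -91.3, 379.3]
eef_rot: [-2.414, -2.01, 0.0]
contact_force: [0.5, -0.6, -1.6]
width: 38.6
grip_force: 60.7
```

Converted, 3 mm / 1000 = 0.003, 2 mm / 1000 = 0.002.

{"method": "arm_command", "body": {"slide": [[0,0,0.001],[0,0,0.002],[0,0,0.003],[0,0,0.003]], "turn": [0,0,0,0], "jaw": [30,30,30,30]}}

```text
time: 23.97
position: [547.3, -91.5, 376.3]
eef_rot: [2.415, 2.01, -0.0]
contact_force: [-0.4, -1.3, -1.7]
width: 38.9
grip_force: 60.7
```

```bash
python3 - <<'E'
from h import *
rel()
E
```

```text
t 23.97 hookx 31.05 lat 0.36 z 376.32 F tool [-1.3 -0.1  1.7] w 38.9 grip 60.7
```

Converted, 4 mm / 1000 = 0.004, 3 mm / 1000 = 0.003.

{"method": "arm_command", "body": {"slide": [[0,0,0.001],[0,0,0.002],[0,0,0.003],[0,0,0.004],[0,0,0.004]], "turn": [0,0,0,0,0], "jaw": [30,30,30,30,30]}}

```text
time: 24.38
position: [547.2, -91.8, 372.4]
eef_rot: [2.414, 2.009, -0.001]
contact_force: [-0.0, -1.6, -0.5]
width: 38.6
grip_force: 60.9
```

Converted, 3 mm / 1000 = 0.003, 2 mm / 1000 = 0.002.

{"method": "arm_command", "body": {"slide": [[0,0,0.001],[0,0,0.002],[0,0,0.003],[0,0,0.003]], "turn": [0,0,0,0], "jaw": [30,30,30,30]}}

```text
time: 24.72
position: [547.2, -91.8, 369.4]
eef_rot: [2.415, 2.009, -0.001]
contact_force: [0.2, -3.9, 0.8]
width: 38.9
grip_force: 61.1
```

```bash
python3 - <<'E'
from h import *
rel()
E
```

```text
t 24.72 hookx 30.76 lat 0.36 z 369.37 F tool [-3.8  0.9 -0.8] w 38.9 grip 61.1
```

Converted, 5 mm / 1000 = 0.005, 4 mm / 1000 = 0.004.

{"method": "arm_command", "body": {"slide": [[0,0,0.001],[0,0,0.002],[0,0,0.003],[0,0,0.004],[0,0,0.005],[0,0,0.005]], "turn": [0,0,0,0,0,0], "jaw": [30,30,30,30,30,30]}}

```text
time: 25.22
position: [547.2, -91.5, 364.2]
eef_rot: [2.415, 2.009, -0.001]
contact_force: [-1.1, -4.2, 2.1]
width: 39.2
grip_force: 61.0
```

```bash
python3 - <<'E'
from h import *
rel()
E
```

```text
t 25.22 hookx 30.97 lat 0.32 z 364.18 F tool [-4.4 -0.3 -2.1] w 39.2 grip 61.0
```

Converted, 5 mm / 1000 = 0.005, 4 mm / 1000 = 0.004.

{"method": "arm_command", "body": {"slide": [[0,0,0.001],[0,0,0.002],[0,0,0.003],[0,0,0.004],[0,0,0.005],[0,0,0.005]], "turn": [0,0,0,0,0,0], "jaw": [30,30,30,30,30,30]}}

```text
time: 25.72
position: [547.2, -91.5, 359.2]
eef_rot: [2.415, 2.01, -0.001]
contact_force: [-1.5, -4.1, 1.8]
width: 38.7
grip_force: 61.2
```

```bash
python3 - <<'E'
from h import *
rel()
E
```

```text
t 25.72 hookx 31.02 lat 0.31 z 359.2 F tool [-4.3 -0.7 -1.8] w 38.7 grip 61.2
```

Converted, 20 mm / 1000 = 0.02, 18 mm / 1000 = 0.018.

{"method": "arm_command", "body": {"slide": [[0,0,0.002],[0,0,0.004],[0,0,0.006],[0,0,0.008],[0,0,0.01],[0,0,0.012],[0,0,0.014],[0,0,0.016],[0,0,0.018],[0,0,0.02]], "turn": [0,0,0,0,0,0,0,0,0,0], "jaw": [30,30,30,30,30,30,30,30,30,30]}}

```text
time: 26.55
position: [547.6, -91.9, 339.7]
eef_rot: [2.414, 2.008, 0.001]
contact_force: [-1.3, -5.3, 4.0]
width: 38.4
grip_force: 61.2
```

Converted, 20 mm / 1000 = 0.02, 18 mm / 1000 = 0.018.

{"method": "arm_command", "body": {"slide": [[0,0,0.002],[0,0,0.004],[0,0,0.006],[0,0,0.008],[0,0,0.01],[0,0,0.012],[0,0,0.014],[0,0,0.016],[0,0,0.018],[0,0,0.02]], "turn": [0,0,0,0,0,0,0,0,0,0], "jaw": [30,30,30,30,30,30,30,30,30,30]}}

```text
time: 27.38
position: [547.5, -92.2, 319.6]
eef_rot: [2.414, 2.007, 0.0]
contact_force: [-1.6, -6.6, 3.6]
width: 38.7
grip_force: 61.2
```

```bash
python3 - <<'E'
from h import *
rel()
E
```

```text
t 27.38 hookx 30.38 lat 0.82 z 319.57 F tool [-6.8 -0.3 -3.6] w 38.7 grip 61.2
```

Converted, 7.5 mm / 1000 = 0.0075, 7 mm / 1000 = 0.007.

{"method": "arm_command", "body": {"slide": [[0,0,0.001],[0,0,0.002],[0,0,0.003],[0,0,0.004],[0,0,0.005],[0,0,0.006],[0,0,0.007],[0,0,0.0075],[0,0,0.0075]], "turn": [0,0,0,0,0,0,0,0,0], "jaw": [30,30,30,30,30,30,30,30,30]}}

```text
time: 28.13
position: [547.5, -92.2, 312.0]
eef_rot: [2.414, 2.007, 0.0]
contact_force: [-1.3, -7.1, 1.5]
width: 38.5
grip_force: 61.1
```

```bash
python3 - <<'E'
from h import *
rel()
E
```

```text
t 28.13 hookx 30.31 lat 0.82 z 312.04 F tool [-7.2  0.  -1.5] w 38.5 grip 61.1
```

Converted, 1.8 mm / 1000 = 0.0018, 1.2 mm / 1000 = 0.0012.

{"method": "arm_command", "body": {"slide": [[0,0,0.0006],[0,0,0.0012],[0,0,0.0018],[0,0,0.0018]], "turn": [0,0,0,0], "jaw": [30,30,30,30]}}

```text
time: 28.47
position: [547.5, -92.3, 310.3]
eef_rot: [2.414, 2.007, 0.0]
contact_force: [-1.2, -6.4, 3.4]
width: 38.7
grip_force: 61.2
```

```bash
python3 - <<'E'
from h import *
rel()
E
```

```text
t 28.47 hookx 30.27 lat 0.83 z 310.25 F tool [-6.5  0.  -3.4] w 38.7 grip 61.2
```

Converted, 1 mm / 1000 = 0.001, 0.5 mm / 1000 = 0.0005.

{"method": "arm_command", "body": {"slide": [[0,0,0.0005],[0,0,0.001],[0,0,0.001]], "turn": [0,0,0], "jaw": [30,30,30]}}

```text
time: 28.72
position: [547.5, -92.4, 310.1]
eef_rot: [2.415, 2.007, 0.001]
contact_force: [-4.0, -6.2, 9.4]
width: 38.8
grip_force: 62.1
```

```bash
python3 - <<'E'
from h import *
rel()
E
```

```text
t 28.72 hookx 30.13 lat 0.91 z 310.06 F tool [-6.8 -2.8 -9.4] w 38.8 grip 62.1
```

Converted, -1.5 mm / 1000 = -0.0015, -1 mm / 1000 = -0.001.

{"method": "arm_command", "body": {"slide": [[-0.0005,0,-0.0003],[-0.001,0,-0.0003],[-0.0015,0,-0.0003],[-0.0015,0,-0.0003]], "turn": [0,0,0,0], "jaw": [30,30,30,30]}}

```text
time: 29.05
position: [547.4, -92.8, 310.1]
eef_rot: [2.415, 2.009, 0.003]
contact_force: [-2.8, -4.1, 7.6]
width: 38.4
grip_force: 61.5
```

```bash
python3 - <<'E'
from h import *
rel()
E
```

```text
t 29.05 hookx 29.7 lat 0.87 z 310.07 F tool [-4.5 -2.  -7.6] w 38.4 grip 61.5
```

Converted, -1.5 mm / 1000 = -0.0015, -1 mm / 1000 = -0.001.

{"method": "arm_command", "body": {"slide": [[-0.0005,0,0],[-0.001,0,0],[-0.0015,0,0],[-0.0015,0,0]], "turn": [0,0,0,0], "jaw": [30,30,30,30]}}

```text
time: 29.38
position: [547.3, -93.6, 310.1]
eef_rot: [-2.414, -2.009, -0.004]
contact_force: [-1.7, -1.9, 7.0]
width: 38.5
grip_force: 61.5
```

```bash
python3 - <<'E'
from h import *
rel(); go(0,0,0,-10.54)
E
```

```text
t 29.38 hookx 28.97 lat 0.91 z 310.08 F tool [-2.2 -1.4 -7. ] w 38.5 grip 61.5
t 29.38 pos [547.3 -93.6 310.1] yaw -10.46 tilt [0.0018 0.0019] F [-1.7 -1.9  7. ] w 38.5 grip 61.5 -> slide [  -8.  -555.6  309.3] turn 0.0014
```

Converted, -1.4 mm / 1000 = -0.0014, -1 mm / 1000 = -0.001.

{"method": "arm_command", "body": {"slide": [[-0.0005,0,0],[-0.001,0,0],[-0.0014,0,0],[-0.0014,0,0]], "turn": [0,0,0,0], "jaw": [30,30,30,30]}}

```text
time: 29.72
position: [547.2, -94.0, 310.1]
eef_rot: [-2.413, -2.01, -0.005]
contact_force: [-1.5, 0.6, 8.1]
width: 38.7
grip_force: 61.6
```

```bash
python3 - <<'E'
from h import *
rel(); go(0,0,0,-10.54)
E
```

```text
t 29.72 hookx 28.48 lat 0.93 z 310.06 F tool [ 0.3 -1.6 -8.1] w 38.7 grip 61.6
t 29.72 pos [547.2 -94.  310.1] yaw -10.42 tilt [0.0018 0.0033] F [-1.5  0.6  8.1] w 38.7 grip 61.6 -> slide [  -7.6 -555.6  309.4] turn 0.0021
```

{"method": "arm_command", "body": {"slide": [[0,0,0],[0,0,0],[0,0,0],[0,0,0],[0,0,0],[0,0,0]], "turn": [0,0,0,0,0,0], "jaw": [39,42,46,52,58,58]}}

```text
time: 30.22
position: [546.5, -95.4, 309.2]
eef_rot: [-2.414, -2.01, -0.0]
contact_force: [-0.7, -0.2, -0.4]
width: 57.7
grip_force: 0.0
```

```bash
python3 - <<'E'
from h import *
rel()
E
```

```text
t 30.22 hookx 27.06 lat 0.47 z 309.23 F tool [-0.3 -0.6  0.4] w 57.7 grip 0.0
```

Converted, -132 mm / 1000 = -0.132, -130 mm / 1000 = -0.13.

{"method": "arm_command", "body": {"slide": [[0,0,-0.005],[0,0,-0.015],[0,0,-0.05],[0,0,-0.09],[-0.02,0,-0.13],[-0.05,0,-0.132],[-0.05,0,-0.132],[-0.05,0,-0.132],[-0.05,0,-0.132],[-0.05,0,-0.132]], "turn": [0,0,0,0,0,0,0,0,0,0], "jaw": [60,60,60,60,60,60,60,60,60,60]}}

```text
time: 31.05
position: [537.5, -143.8, 441.0]
eef_rot: [-2.412, -2.011, 0.001]
contact_force: [-0.8, -0.2, -0.8]
width: 59.8
grip_force: 0.0
```

```bash
python3 - <<'E'
from h import *
np.set_printoptions(precision=1,suppress=True)
rel()
s=sense();im=camera("wrist");np.save("s10.npy",s,allow_pickle=True)
cv2.imwrite("pics/w10.png",im[:,:,::-1])
R=Ro.from_rotvec(s["eef_rot"]).as_matrix()
# row profile (min channel) down three columns on the pack: features by gradient
O=px2w("wrist",[259,150],130,s)
S=np.array([542.9,-113.3]) 
hx=np.array([.183,.983]);hy=np.array([.983,-.183]);c=np.array([540.9,-121.0])
for nm,x,z in [("thin front",32,165.4),("thick back",0,165.4),("rim",34,113.4),("nut",50,113.4)]:
    print(nm,w2px("wrist",[*(c+hx*x),z],s).round(1))
for y in(-27,-18,0,14,27):
    u=w2px("wrist",[*(c+hx*28+hy*y),165.4 if abs(y)<20 else 129.4],s)[0]
    col=im[:,int(u[0])].astype(int).mean(1); g=np.diff(col)
    e=[(i,int(g[i])) for i in range(60,200) if abs(g[i])>18]
    print("lat",y,"col",int(u[0]),e)
E
```

```text
t 31.05 hookx -22.13 lat 0.14 z 440.98 F tool [-0.4 -0.8  0.8] w 59.8 grip 0.0
thin front [[257.6 117.4]]
thick back [[257.5 161.7]]
rim [[257.9 111.3]]
nut [[257.9  91.9]]
lat -27 col 224 [(62, -49), (112, 23), (113, 60), (114, 43), (118, 58), (119, 31), (129, -34), (133, -56), (148, 47), (152, -148), (153, -78), (166, 39), (169, 51), (175, -33), (176, -25)]
lat -18 col 232 [(62, -26), (64, -19), (110, 35), (113, 53), (114, 51), (117, 24), (125, -18), (152, -90), (153, -80), (166, 26), (167, 57), (176, -39)]
lat 0 col 257 [(69, 129), (71, -30), (73, -36), (74, -90), (76, 52), (86, -32), (87, 34), (90, -75), (91, 174), (93, -20), (94, -60), (95, 64), (96, 58), (97, -73), (98, 41), (99, -102), (100, 102), (101, -92), (102, -49), (103, 45), (104, 120), (108, -168), (109, 18), (113, 30), (116, 169), (136, -83), (161, -38), (165, -106), (168, 55), (176, 97), (179, -84), (180, -67)]
lat 14 col 277 [(104, 95), (108, -77), (110, 31), (116, 120), (117, 56), (153, -130), (160, -41), (162, -22), (163, -67), (167, 78), (176, -57)]
lat 27 col 290 [(114, 171), (153, -255), (154, 22), (167, 97), (176, -37), (177, -25)]
```

```bash
python3 -c "
from plant import *
print(sign_off())"
```

```text
the job is handed in; nothing more can be done
None
```

The three plates hang on the bolt as a tight pack, thick, middle then thin, with the washer pushed out about 2.6 mm (estimated from the last image) and the gripper clear. I handed the job in at about 31 s; no verdict came back.

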